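# Build up the timber crib for an engine casing

## Robot

A 7-joint arm with a two-finger parallel gripper is mounted at the origin on the work surface. World frame = base frame: x ahead of the robot, y to its left, z up, the work surface at z = 0. Lengths are in m, angles in rad, forces in N, time in s.
With the tool pointing down it reaches from about 0.4 to 0.925 m from the base axis. Payload 4.1 kg.
Tool frame: the origin (TCP) lies at the very end of the fingers, on their centre line; the grasp point (between the pads) lies 19 mm behind it (manip.grip_point_offset is the distance from the TCP to the grasp point, in m); z points along the fingers, y is the line along which they close (so a half turn about z gives the same grasp; the last joint's range is limited). The gripper opens to 85 mm and grips with 20 to 120 N. Pads are 22 mm wide; open, the fingers measure 114 mm over their backs; the gripper's body (76 mm by 85 mm) begins 54 mm behind the grasp point. The pads swing forward as they close: fully open they stand 13 mm farther back than shut.
Start: joints at [1.208, 0.398, 0.045, 1.537, -0.019, 1.207, -0.051], TCP at [0.17, -0.628, 0.231] pointing down, gripper open.
Joint ranges: [-2.82, 2.82], [-0.49, 2.23], [-1.37, 1.46], [0, 2.46], [-1.36, 4.5], [0.23, 2], [-2.94, 2.94]. Speed limits (rad/s): [2.57, 2.57, 3.14, 3.14, 3.14, 3.14, 3.14].

## Interface

Orientations are given as [roll, pitch, yaw] about the fixed x, y, z axes, in that order (R = Rz(yaw) Ry(pitch) Rx(roll)).
In Python, from plant import get_obs, optics, ticket, manip gives the robot as it stands.
- The arm moves only by the tool carry_out, never from a script. Its argument "targets" is a list of rows, each an object of numbers: "wx", "wy", "wz": the turn, a rotation vector about the tool's x, y, z in units of 0.12 rad (1.0 is 0.12 rad); "dx", "dy", "dz": the shift along the tool's x, y, z in units of 800 mm (1.0 is 800 mm); "grip": the closure, from 0 (fully open) to 1 (shut). A call has 1 to 20 rows; each row shifts and turns the commanded pose from where the row before left it, along the tool's axes as they then stand; what a row does not reach is not made up. A row lasts 1/8 s, in which the tool goes at most 62.5 mm and 10.7 degrees, less where a joint would pass 70% of its speed; a pose out of reach is approached as far as the arm can. A call with a number of a shift or a turn outside -1 to 1 is refused whole. A call with a gripper value outside its range is refused whole. The fingers move at their own pace and stop on an object; "grip_force" is the grip in N (left out, the last holds). Time passes only in rows, so rows that do not move let the fingers close. It gives the time, the measured TCP pose, the force, the opening and the grip force at its end, in the units of the state.
- get_obs(): the state, without advancing time (a new reading comes with each control period).
- optics.snapshot(name): name is "scene" or "side" or "wrist"; returns a dict with "pixels" (400x640x3 uint8, blue, green, red), "z_map" (400x640 float32, m along the optical axis (not along the pixel's ray), 0 where there is no reading), "vertical_fov" (degrees; the focal length in pixels is half the picture's height over the tangent of half this angle, whatever the lens; pixels are square), "cx", "cy" (the principal point, pixels), "eye" and "attitude" of the camera in the world; the wrist camera has in their place "mount" (4x4, takes a point from camera to tool coordinates, whose origin is the TCP and whose axes are the flange's). Camera axes: x right, y down, z forward; pixel columns grow to the right and rows downward; lengths in m; the calibration is good to about 2 mm. A picture is of the moment at which its call begins: read the wrist's pose just before it.
- ticket.hand_in(): hands the job in; it is judged then, once.
The state is a dict: "time": time; "joint_pos": joint angles; "dq": joint speeds; "tau": joint torques, N m; "eef_pos": TCP position; "eef_rot": TCP orientation; "ft_force": force on the tool from outside, world axes, zero at the start; "ft_torque": the same for the moment, N m; "grip_width": finger opening in m; "finger_force": force on a finger pad.
Only numpy, scipy, OpenCV 4.12 (cv2) and the standard library are available. Lean on these libraries where they do the work, as an engineer would, in place of code of your own. Each camera call takes 0.05 s, during which the arm holds its last target. There are 200 camera calls.

## Task

Build the timber crib up by two crosswise layers with the four slats on the sloping rack: first lay the two wide slats flat across both runners of the crib base, one flush with each end of the runners, then lay the two narrow slats flat across the wide ones, one directly above each runner. Keep each layer square and centred, set every slat down rather than dropping it, and leave the other parts on the bench where they are.

Things in the scene. Friction and masses are not known exactly. Their poses are not given: they have to be found in the camera images.
- wide1: Wide slat: plain light wooden bar 150 x 44 x 20 mm (x = length, y = width, z = thickness), origin at its centre. At the start it lies on the sloping rack, lengthwise down the slope.
- wide2: Wide slat: plain light wooden bar 150 x 44 x 20 mm (x = length, y = width, z = thickness), origin at its centre. At the start it lies on the sloping rack, lengthwise down the slope.
- narrow1: Narrow slat: plain light wooden bar 150 x 28 x 20 mm (x = length, y = width, z = thickness), origin at its centre. At the start it lies on the sloping rack, lengthwise down the slope.
- narrow2: Narrow slat: plain light wooden bar 150 x 28 x 20 mm (x = length, y = width, z = thickness), origin at its centre. At the start it lies on the sloping rack, lengthwise down the slope.
- crib: Crib base, fixed: plywood board 180 x 180 x 12 mm with two wooden runners, each 136 mm long (along x), 28 wide, 24 high, centred at y = +-46 mm, tops 36 mm above the bench. Origin at the centre of the board's underside, z up. Wide slats flush with the runner ends are centred at x = +-46 mm, y = 0 and lie along y; narrow ones lie along x at y = +-46 mm, x = 0.
- rack: Fixed dark steel slat rack, 300 mm wide; origin at bench level below the slats' middle, z up. Slope rises 35 degrees to its +x; lip at the low end, 16 mm above the slope. Slats lie on it in any order, centres at x = 0, y = -123, -41, 41, 123, z = 85 mm. They rest on two crossbars at 45 mm up- and downhill of their middle; between these (66 mm) the space beside the slats is free for fingertips.
- sleeve: Bystander: upright steel cylinder sleeve, 84 mm diameter, 75 mm high, origin at the centre of its underside.
- cover: Bystander: round aluminium engine cover, 96 mm diameter, 28 mm high, origin at the centre of its underside.
- spanner: Bystander: steel spanner lying on the bench along its x, about 140 mm long, origin underneath it.
Things that resemble listed ones, but are neither listed nor needed, are in the scene too. What is shaped like the narrow2 but black or yellow is not meant.

How it is judged:
On the way:
1. both wide slats lie flat across the runners, one at each end, released and at rest (((x of wide1 in the frame of crib between 0.034 and 0.058 m and y of wide1 in the frame of crib between -0.015 and 0.015 m and z of wide1 in the frame of crib between 0.041 and 0.051 m and angle between the x axis of each of wide1, wide2 and the y axis of crib, either way round below 0.14 rad and angle between the z axis of each of wide1, wide2 and the z axis of crib, either way round below 0.06 rad and linear speed of each of wide1, wide2 below 0.02 m/s and contact force between each of wide1, wide2 and the fingers below 0.05 N and x of wide2 in the frame of crib between -0.058 and -0.034 m and y of wide2 in the frame of crib between -0.015 and 0.015 m and z of wide2 in the frame of crib between 0.041 and 0.051 m) or (x of wide1 in the frame of crib between -0.058 and -0.034 m and y of wide1 in the frame of crib between -0.015 and 0.015 m and z of wide1 in the frame of crib between 0.041 and 0.051 m and angle between the x axis of each of wide1, wide2 and the y axis of crib, either way round below 0.14 rad and angle between the z axis of each of wide1, wide2 and the z axis of crib, either way round below 0.06 rad and linear speed of each of wide1, wide2 below 0.02 m/s and contact force between each of wide1, wide2 and the fingers below 0.05 N and x of wide2 in the frame of crib between 0.034 and 0.058 m and y of wide2 in the frame of crib between -0.015 and 0.015 m and z of wide2 in the frame of crib between 0.041 and 0.051 m))), for 0.2 s.
At the end, for the whole second after the job is handed in: Wide slats lie across the runners, one at each end; narrow slats lie across them, one above each runner: each within 12 mm sideways and 15 mm lengthwise of its place, 5 mm of its height, square within 8 degrees, flat within 3.4 degrees, released and at rest (((x of wide1 in the frame of crib between 0.034 and 0.058 m and y of wide1 in the frame of crib between -0.015 and 0.015 m and z of wide1 in the frame of crib between 0.041 and 0.051 m and angle between the x axis of each of wide1, wide2 and the y axis of crib, either way round below 0.14 rad and angle between the z axis of each of wide1, wide2 and the z axis of crib, either way round below 0.06 rad and linear speed of each of wide1, wide2 below 0.02 m/s and contact force between each of wide1, wide2 and the fingers below 0.05 N and x of wide2 in the frame of crib between -0.058 and -0.034 m and y of wide2 in the frame of crib between -0.015 and 0.015 m and z of wide2 in the frame of crib between 0.041 and 0.051 m) or (x of wide1 in the frame of crib between -0.058 and -0.034 m and y of wide1 in the frame of crib between -0.015 and 0.015 m and z of wide1 in the frame of crib between 0.041 and 0.051 m and angle between the x axis of each of wide1, wide2 and the y axis of crib, either way round below 0.14 rad and angle between the z axis of each of wide1, wide2 and the z axis of crib, either way round below 0.06 rad and linear speed of each of wide1, wide2 below 0.02 m/s and contact force between each of wide1, wide2 and the fingers below 0.05 N and x of wide2 in the frame of crib between 0.034 and 0.058 m and y of wide2 in the frame of crib between -0.015 and 0.015 m and z of wide2 in the frame of crib between 0.041 and 0.051 m)) and ((y of narrow1 in the frame of crib between 0.034 and 0.058 m and x of narrow1 in the frame of crib between -0.015 and 0.015 m and z of narrow1 in the frame of crib between 0.061 and 0.071 m and angle between the x axis of each of narrow1, narrow2 and the x axis of crib, either way round below 0.14 rad and angle between the z axis of each of narrow1, narrow2 and the z axis of crib, either way round below 0.06 rad and linear speed of each of narrow1, narrow2 below 0.02 m/s and contact force between each of narrow1, narrow2 and the fingers below 0.05 N and y of narrow2 in the frame of crib between -0.058 and -0.034 m and x of narrow2 in the frame of crib between -0.015 and 0.015 m and z of narrow2 in the frame of crib between 0.061 and 0.071 m) or (y of narrow1 in the frame of crib between -0.058 and -0.034 m and x of narrow1 in the frame of crib between -0.015 and 0.015 m and z of narrow1 in the frame of crib between 0.061 and 0.071 m and angle between the x axis of each of narrow1, narrow2 and the x axis of crib, either way round below 0.14 rad and angle between the z axis of each of narrow1, narrow2 and the z axis of crib, either way round below 0.06 rad and linear speed of each of narrow1, narrow2 below 0.02 m/s and contact force between each of narrow1, narrow2 and the fingers below 0.05 N and y of narrow2 in the frame of crib between 0.034 and 0.058 m and x of narrow2 in the frame of crib between -0.015 and 0.015 m and z of narrow2 in the frame of crib between 0.061 and 0.071 m))); the robot touches nothing.
It fails at once if a slat is dropped or thrown (falls free at more than 0.6 m/s, about 2 cm) ((contact force between wide1 and anything else below 0.02 N and linear speed of wide1 above 0.6 m/s) or (contact force between narrow1 and anything else below 0.02 N and linear speed of narrow1 above 0.6 m/s) or (contact force between wide2 and anything else below 0.02 N and linear speed of wide2 above 0.6 m/s) or (contact force between narrow2 and anything else below 0.02 N and linear speed of narrow2 above 0.6 m/s)).
It fails at once if the sleeve, cover or spanner is moved more than 15 mm (distance of any of sleeve, cover, spanner from where it was at the start of the episode above 0.015 m).
It also fails if it takes over 72 s, if anything falls off the work surface, if the arm or the gripper's body presses on something with over 40 N, if the wrist force passes 120 N, or if a joint passes its speed limit or range.

## Working session

There is one attempt and no reset: what is moved stays moved. The work goes in short steps, Python scripts to look and compute and a tool call to move; the robot and the scene stay as the last step left them, time stands still between calls to the robot, and variables do not carry over. Pictures are saved under pics/ and viewed, at most 10 in all, crops included, and the job is handed in when it is done.

Besides the shell and the picture viewer there is one more tool, called after "Emit:" by a JSON object that holds its "api" and its "payload", one argument or row to a line. carry_out: Moves the arm, as the interface text tells. Its arguments: {"type":"object","properties":{"targets":{"type":"array","items":{"type":"object","properties":{"wx":{"type":"number","minimum":-1,"maximum":1},"wy":{"type":"number","minimum":-1,"maximum":1},"wz":{"type":"number","minimum":-1,"maximum":1},"dx":{"type":"number","minimum":-1,"maximum":1},"dy":{"type":"number","minimum":-1,"maximum":1},"dz":{"type":"number","minimum":-1,"maximum":1},"grip":{"type":"number"}}}},"grip_force":{"type":"number"}},"required":["targets"]}

```bash
ls; mkdir -p pics; cat > h.py <<'E'
import numpy as np, cv2
from plant import get_obs, optics, ticket, manip
from scipy.spatial.transform import Rotation as R
def snap(n):
    o=get_obs(); s=optics.snapshot(n)
    s['f']=200/np.tan(np.radians(s['vertical_fov'])/2)
    if 'mount' in s:
        T=np.eye(4);T[:3,:3]=R.from_euler('xyz',o['eef_rot']).as_matrix();T[:3,3]=o['eef_pos'];T=T@np.array(s['mount'])
        s['C'],s['Rm']=T[:3,3],T[:3,:3]
    else:
        a=np.array(s['attitude']); s['C']=np.array(s['eye']); s['Rm']=a if a.shape==(3,3) else R.from_euler('xyz',a).as_matrix()
    return s
def cloud(s):
    v,u=np.mgrid[:400,:640]; z=s['z_map']
    p=np.stack([(u-s['cx'])/s['f']*z,(v-s['cy'])/s['f']*z,z],-1)
    return p@s['Rm'].T+s['C']
def ray(s,u,v,h):
    d=s['Rm']@np.array([(u-s['cx'])/s['f'],(v-s['cy'])/s['f'],1]); return s['C']+d*(h-s['C'][2])/d[2]
E
python3 - <<'E'
from h import *
for n in ['scene','side']:
    s=snap(n); cv2.imwrite(f'pics/{n}0.png',s['pixels']); print(n,s['vertical_fov'],s['cx'],s['cy'],s.get('eye'),s.get('attitude'))
    P=cloud(s); np.savez(f'{n}0.npz',P=P,img=s['pixels'],f=s['f'],C=s['C'],Rm=s['Rm'])
o=get_obs();print(o)
E
```

```text
pics
scene 49.998682181948524 320.6745099582809 200.3395036996472 [ 1.03813536 -0.27959217  0.9014672 ] [-2.55340043  0.01471213  1.09378757]
side 53.52068347501418 309.93705487672673 201.2144517734359 [0.24783143 0.61489652 0.81283821] [-2.35363699 -0.00660164 -2.69055262]
{'time': 0.1, 'joint_pos': array([ 1.20803657,  0.39912544,  0.04504654,  1.53772783, -0.01871042,
        1.20689333, -0.05066952]), 'dq': array([-2.13421338e-04, -1.35830925e-03,  1.27264794e-03, -2.69949062e-03,
        4.52099384e-04, -1.78945702e-03, -5.04344899e-05]), 'tau': array([ 3.91102789e-03, -4.76264226e+01,  1.37010589e+00, -2.54949349e+01,
        1.18335692e-02,  5.03673451e-03, -3.61239316e-06]), 'eef_pos': array([ 0.16934059, -0.62697985,  0.2303744 ]), 'eef_rot': array([-3.13986422e+00,  1.14849467e-04,  2.63889688e-01]), 'ft_force': array([-0.35408801,  0.26595758, -0.64248064]), 'ft_torque': array([0.024201  , 0.02641082, 0.01128263]), 'finger_force': 0.0, 'grip_width': 0.08515664741924331}
```

View pics/scene0.png

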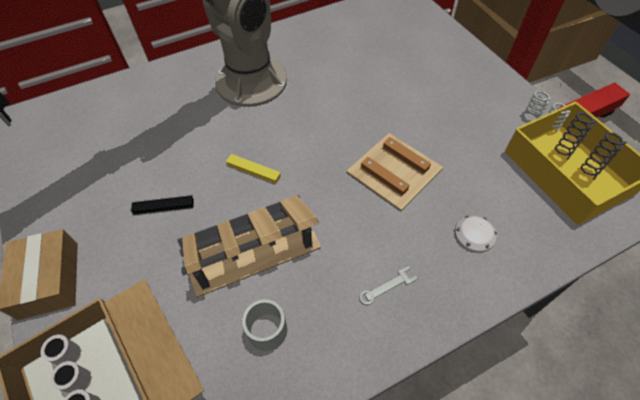

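View pics/side0.png

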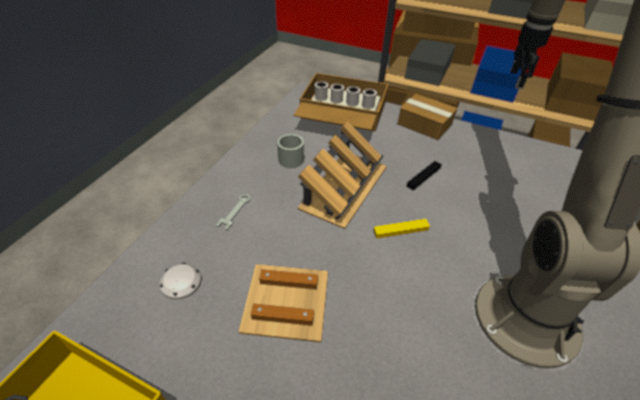

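Scene view: four light slats on the rack at about (190,255), (229,238), (264,222) and (298,211). The crib is at (394,170). Lookalikes are the black bar (162,205), the yellow bar (253,168), and the brown runners (386,175) and (407,155) on the crib. Side view: slats at (325,190), (337,172), (350,154) and (362,142); crib at (285,300). I choose the four light slats on the rack.

```bash
python3 - <<'E'
from h import *
for n in ['scene','side']:
    d=np.load(f'{n}0.npz');P=d['P'];img=d['img'];hsv=cv2.cvtColor(img,cv2.COLOR_BGR2HSV)
    # light wood/brown
    wood=(hsv[...,0]>5)&(hsv[...,0]<22)&(hsv[...,1]>70)&(hsv[...,2]>50)&(P[...,2]>0.004)&(P[...,2]<0.2)
    roi=np.zeros_like(wood)
    x0,x1,y0,y1=(175,450,125,300) if n=='scene' else (230,390,118,345)
    roi[y0:y1,x0:x1]=1
    bench=P[(hsv[...,1]<40)&(abs(P[...,2])<.02)&roi.astype(bool)]
    print(n,'bench z',np.median(bench[:,2]))
    m=wood&roi
    # crib region
    crib=m&((np.arange(640)[None]>340) if n=='scene' else (np.arange(400)[:,None]>258))
    rk=m&~crib
    r=crib&(P[...,2]>.028)
    k,lab=cv2.connectedComponents(cv2.erode(r.astype(np.uint8),np.ones((2,2))))
    for i in range(1,k):
        q=P[lab==i]
        if len(q)>60:
            print(' runner',len(q),'ztop',np.percentile(q[:,2],[50,80]).round(4), [np.round(t,4) for t in cv2.minAreaRect((q[q[:,2]>.032,:2]*1000).astype(np.float32))])
    q=P[crib&(P[...,2]<.02)]; print(' board z',np.median(q[:,2]).round(4),cv2.minAreaRect((q[:,:2]*1000).astype(np.float32)))
    allr=P[rk]; print(' rack n',len(allr),allr.min(0),allr.max(0))
    t=P[rk&(P[...,2]>.03)]
    # RANSAC plane
    rng=np.random.default_rng(0);best=0
    for _ in range(3000):
        a,b,c=t[rng.choice(len(t),3)];nn=np.cross(b-a,c-a);l=np.linalg.norm(nn)
        if l<1e-5: continue
        nn/=l;nn*=np.sign(nn[2]); 
        if not .7<nn[2]<.92: continue
        s=(abs((t-a)@nn)<.003).sum()
        if s>best:best=s;bn,ba=nn,a
    inl=t[abs((t-ba)@bn)<.003];c=inl.mean(0);bn=np.linalg.svd(inl-c,full_matrices=False)[2][2];bn*=np.sign(bn[2])
    print(' plane n',bn,'tilt',np.degrees(np.arccos(bn[2])),'az up',np.degrees(np.arctan2(-bn[1],-bn[0])),best)
    sel=rk&(P[...,2]>.03)&(abs((P-c)@bn)<.004)
    k,lab=cv2.connectedComponents(sel.astype(np.uint8),connectivity=4)
    up=np.array([-bn[0],-bn[1],0]);up/=np.linalg.norm(up);up=up*bn[2]+np.array([0,0,1])*np.sqrt(1-bn[2]**2);lat=np.cross(bn,up)
    for i in range(1,k):
        q=P[lab==i]
        if len(q)<80: continue
        w=np.stack([(q-c)@up,(q-c)@lat],1)*1000
        (a,b),sz,an=cv2.minAreaRect(w.astype(np.float32)); ctr=c+up*a/1e3+lat*b/1e3
        print(' slat',len(q),ctr.round(4),np.round(sz,1),round(an,1))
E
python3 -c "
import cv2;a=cv2.imread('pics/scene0.png')[185:305,165:335];cv2.imwrite('pics/crop0.png',cv2.resize(a,None,fx=4.5,fy=4.5,interpolation=cv2.INTER_CUBIC))"
```

```text
scene bench z -0.0007484878513924764
 runner 396 ztop [0.035  0.0365] [array([493.0328, 240.3975]), array([131.859 ,  28.0712]), np.float64(19.8482)]
 runner 430 ztop [0.0351 0.0367] [array([523.9373, 153.4669]), array([132.8652,  28.2296]), np.float64(19.1794)]
 board z 0.0113 ((505.7235107421875, 197.80636596679688), (180.10708618164062, 182.80770874023438), 19.630704879760742)
 rack n 6024 [ 0.28993267 -0.37486645  0.00400228] [ 0.61860023 -0.07100666  0.13946712]
 plane n [-0.56736098  0.03501021  0.82272462] tilt 34.6415237732116 az up -3.5310799206018246 1928
 slat 551 [ 0.5474 -0.1004  0.0938] [ 43.6 153. ] 89.9
 slat 572 [ 0.5433 -0.1816  0.0945] [ 43.7 151.7] 89.9
 slat 386 [ 0.5376 -0.2635  0.094 ] [ 27.8 150.1] 89.9
 slat 418 [ 0.5324 -0.345   0.0939] [ 27.7 149.5] 90.0
side bench z -0.0008389165550911626
 runner 562 ztop [0.0349 0.0362] [array([519.5145, 156.8527]), array([131.6595,  28.444 ]), np.float64(20.18)]
 runner 690 ztop [0.0348 0.0361] [array([489.3542, 243.6185]), array([133.2542,  27.4712]), np.float64(19.1208)]
 board z 0.0112 ((506.8863830566406, 199.1204376220703), (180.29209899902344, 182.788818359375), 19.59583854675293)
 rack n 5019 [ 0.38079633 -0.5803892   0.00401498] [ 0.80703767 -0.06522808  0.13632903]
 plane n [-0.57521866  0.03537368  0.81723448] tilt 35.19109493130675 az up -3.519032671122692 1961
 slat 343 [ 0.5302 -0.3422  0.0913] [152.6  33.4] 1.0
 slat 380 [ 0.535  -0.2598  0.0911] [152.1  33. ] 1.1
 slat 657 [ 0.5399 -0.1789  0.091 ] [154.1  49.5] 1.6
 slat 727 [ 0.5451 -0.0972  0.0911] [154.2  47.1] 1.2
```

View pics/crop0.png

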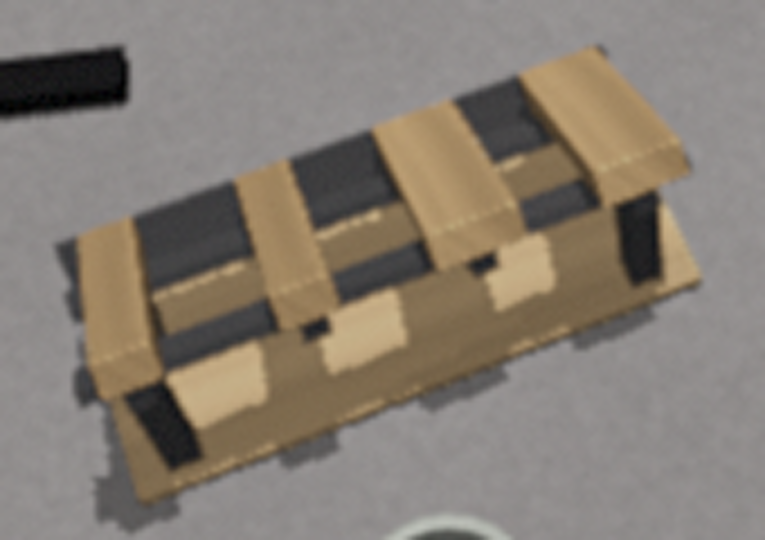

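The crop shows the two right slats are wide (43.6 mm, y≈-0.10 and -0.18) and the two left are narrow (27.8 mm, y≈-0.26 and -0.34). The views agree within about 3 mm, with slope 35°, slat length 150 mm and runner tops at 36 mm, so I'll use the averages.

```bash
cat > t.py <<'E'
from h import *
import sys
az=np.radians(-3.5);th=np.radians(35)
up=np.array([np.cos(th)*np.cos(az),np.cos(th)*np.sin(az),np.sin(th)])
nrm=np.array([-np.sin(th)*np.cos(az),-np.sin(th)*np.sin(az),np.cos(th)])
Rg=np.stack([up,np.cross(-nrm,up),-nrm],1)
tops=dict(w1=(.5463,-.0988,.0925),w2=(.5416,-.1803,.0928),n1=(.5363,-.2617,.0926),n2=(.5313,-.3436,.0926))
yaw=np.radians(19.6);e=np.array([np.cos(yaw),np.sin(yaw),0]);f=np.array([-e[1],e[0],0]);cc=np.array([.5064,.1985,0])
place=dict(w1=(cc+.046*e+[0,0,.046],yaw-np.pi/2),w2=(cc-.046*e+[0,0,.046],yaw-np.pi/2),n1=(cc+.046*f+[0,0,.066],yaw),n2=(cc-.046*f+[0,0,.066],yaw))
OFF=.020   # TCP beyond slat centre
def grasp(k,back): return np.array(tops[k])-.010*nrm-nrm*(OFF-back),Rg
def put(k,h):
    c,y=place[k]; return c+[0,0,h-OFF],R.from_euler('xyz',[np.pi,0,y]).as_matrix()
def delta(p,Rt,p0=None,R0=None):
    o=get_obs()
    if p0 is None: p0=o['eef_pos'];R0=R.from_euler('xyz',o['eef_rot']).as_matrix()
    w=R.from_matrix(R0.T@Rt).as_rotvec()/.12; d=Rt.T@(p-p0)/.8
    print('turn',w.round(3),'then shift',d.round(4),'target',p.round(4))
    return p,Rt
E
python3 - <<'E'
from t import *
a=delta(*grasp('w1',.1)); b=delta(*grasp('w1',0),*a)
print(manip.grip_point_offset, get_obs()['time'])
E
```

```text
turn [-0.841  5.048  2.619] then shift [ 0.2534 -0.6878  0.3003] target [ 0.5062 -0.0963  0.1498]
turn [0. 0. 0.] then shift [0.    0.    0.125] target [ 0.5635 -0.0999  0.0679]
0.0187 0.1
```

Emit:
{"api": "carry_out", "payload": {
  "targets": [
    {"wx": -0.105,"wy": 0.631,"wz": 0.327,"grip": 0.2},
    {"wx": -0.105,"wy": 0.631,"wz": 0.327,"grip": 0.2},
    {"wx": -0.105,"wy": 0.631,"wz": 0.327,"grip": 0.2},
    {"wx": -0.105,"wy": 0.631,"wz": 0.327,"grip": 0.2},
    {"wx": -0.105,"wy": 0.631,"wz": 0.327,"grip": 0.2},
    {"wx": -0.105,"wy": 0.631,"wz": 0.327,"grip": 0.2},
    {"wx": -0.105,"wy": 0.631,"wz": 0.327,"grip": 0.2},
    {"wx": -0.105,"wy": 0.631,"wz": 0.327,"grip": 0.2},
    {"dx": 0.02,"dy": -0.055,"dz": 0.024,"grip": 0.2},
    {"dx": 0.02,"dy": -0.055,"dz": 0.024,"grip": 0.2},
    {"dx": 0.02,"dy": -0.055,"dz": 0.024,"grip": 0.2},
    {"dx": 0.02,"dy": -0.055,"dz": 0.024,"grip": 0.2},
    {"dx": 0.02,"dy": -0.055,"dz": 0.024,"grip": 0.2},
    {"dx": 0.02,"dy": -0.055,"dz": 0.024,"grip": 0.2},
    {"dx": 0.02,"dy": -0.055,"dz": 0.024,"grip": 0.2},
    {"dx": 0.02,"dy": -0.055,"dz": 0.024,"grip": 0.2},
    {"dx": 0.02,"dy": -0.055,"dz": 0.024,"grip": 0.2},
    {"dx": 0.02,"dy": -0.055,"dz": 0.024,"grip": 0.2},
    {"dx": 0.02,"dy": -0.055,"dz": 0.024,"grip": 0.2},
    {"dx": 0.02,"dy": -0.055,"dz": 0.024,"grip": 0.2}
  ],
  "grip_force": 40
}}

```text
schema error: expected keys wx, wy, wz, dx, dy, dz, grip
```

```bash
python3 - <<'E'
from t import *
s=snap('wrist'); cv2.imwrite('pics/w0.png',s['pixels'])
a=delta(*grasp('w1',.1)); b=delta(*grasp('w1',0))
o=get_obs();print(o['joint_pos'],o['grip_width'],o['eef_pos'])
P=cloud(s);hsv=cv2.cvtColor(s['pixels'],cv2.COLOR_BGR2HSV)
# slat top points: light wood near expected plane
d=(P-np.array(tops['w1']))@nrm
m=(abs(d)<.006)&(s['z_map']>0)&(hsv[...,0]>5)&(hsv[...,0]<25)&(hsv[...,1]>60)
k,lab=cv2.connectedComponents(m.astype(np.uint8))
for i in range(1,k):
    q=P[lab==i]
    if len(q)<300: continue
    c=np.array(tops['w1']);w=np.stack([(q-c)@up,(q-c)@Rg[:,1]],1)*1000
    print(len(q),cv2.minAreaRect(w.astype(np.float32)),'plane off mm',1000*np.median((q-c)@nrm))
E
```

```text
turn [-0.839  5.048  2.62 ] then shift [ 0.2532 -0.6879  0.3004] target [ 0.5062 -0.0963  0.1498]
turn [-0.839  5.048  2.62 ] then shift [ 0.2532 -0.6879  0.4254] target [ 0.5635 -0.0999  0.0679]
[ 1.20801589  0.39902196  0.04503777  1.53753234 -0.01867998  1.20691086
 -0.0506632 ] 0.08525773217203846 [ 0.16938144 -0.6270684   0.23052809]
```

View pics/w0.png

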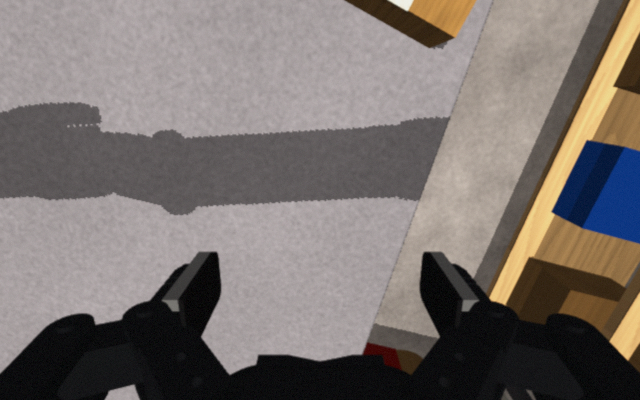

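The call was refused because every row needs all the keys, so the arm hasn't moved. The wrist view shows only bench, the arm's shadow, and the fingers at (200,280) and (440,280).

Emit:
{"api": "carry_out", "payload": {
  "targets": [
    {"wx": -0.12,"wy": 0.72,"wz": 0.374,"dx": 0,"dy": 0,"dz": 0,"grip": 0.2},
    {"wx": -0.12,"wy": 0.72,"wz": 0.374,"dx": 0,"dy": 0,"dz": 0,"grip": 0.2},
    {"wx": -0.12,"wy": 0.72,"wz": 0.374,"dx": 0,"dy": 0,"dz": 0,"grip": 0.2},
    {"wx": -0.12,"wy": 0.72,"wz": 0.374,"dx": 0,"dy": 0,"dz": 0,"grip": 0.2},
    {"wx": -0.12,"wy": 0.72,"wz": 0.374,"dx": 0,"dy": 0,"dz": 0,"grip": 0.2},
    {"wx": -0.12,"wy": 0.72,"wz": 0.374,"dx": 0,"dy": 0,"dz": 0,"grip": 0.2},
    {"wx": -0.12,"wy": 0.72,"wz": 0.374,"dx": 0,"dy": 0,"dz": 0,"grip": 0.2},
    {"wx": 0,"wy": 0,"wz": 0,"dx": 0.02,"dy": -0.057,"dz": 0.024,"grip": 0.2},
    {"wx": 0,"wy": 0,"wz": 0,"dx": 0.02,"dy": -0.057,"dz": 0.024,"grip": 0.2},
    {"wx": 0,"wy": 0,"wz": 0,"dx": 0.02,"dy": -0.057,"dz": 0.024,"grip": 0.2},
    {"wx": 0,"wy": 0,"wz": 0,"dx": 0.02,"dy": -0.057,"dz": 0.024,"grip": 0.2},
    {"wx": 0,"wy": 0,"wz": 0,"dx": 0.02,"dy": -0.057,"dz": 0.024,"grip": 0.2},
    {"wx": 0,"wy": 0,"wz": 0,"dx": 0.02,"dy": -0.057,"dz": 0.024,"grip": 0.2},
    {"wx": 0,"wy": 0,"wz": 0,"dx": 0.02,"dy": -0.057,"dz": 0.024,"grip": 0.2},
    {"wx": 0,"wy": 0,"wz": 0,"dx": 0.02,"dy": -0.057,"dz": 0.024,"grip": 0.2},
    {"wx": 0,"wy": 0,"wz": 0,"dx": 0.02,"dy": -0.057,"dz": 0.024,"grip": 0.2},
    {"wx": 0,"wy": 0,"wz": 0,"dx": 0.02,"dy": -0.057,"dz": 0.024,"grip": 0.2},
    {"wx": 0,"wy": 0,"wz": 0,"dx": 0.02,"dy": -0.057,"dz": 0.024,"grip": 0.2},
    {"wx": 0,"wy": 0,"wz": 0,"dx": 0.02,"dy": -0.057,"dz": 0.024,"grip": 0.2},
    {"wx": 0,"wy": 0,"wz": 0,"dx": 0,"dy": 0,"dz": 0,"grip": 0.2}
  ],
  "grip_force": 40
}}

```text
time: 2.65
eef_pos: [0.4747, -0.1243, 0.1617]
eef_rot: [3.137, -0.616, -0.053]
ft_force: [-0.4, -0.9, 0.0]
grip_width: 0.0683
finger_force: 0.0
```

```bash
cat > wl.py <<'E'
from t import *
def look(k,name):
    s=snap('wrist'); cv2.imwrite(f'pics/{name}.png',s['pixels'])
    o=get_obs();print(o['joint_pos'].round(3),o['grip_width'],o['eef_pos'],o['eef_rot'])
    P=cloud(s);hsv=cv2.cvtColor(s['pixels'],cv2.COLOR_BGR2HSV)
    c=np.array(tops[k]);d=(P-c)@nrm
    m=(abs(d)<.006)&(s['z_map']>0)&(hsv[...,0]>5)&(hsv[...,0]<25)&(hsv[...,1]>60)
    n,lab=cv2.connectedComponents(m.astype(np.uint8))
    for i in range(1,n):
        q=P[lab==i]
        if len(q)<300: continue
        w=np.stack([(q-c)@up,(q-c)@Rg[:,1]],1)*1000
        print(len(q),cv2.minAreaRect(w.astype(np.float32)),'plane off mm',1000*np.median((q-c)@nrm))
E
python3 - <<'E'
from wl import *
a=delta(*grasp('w1',.1)); b=delta(*grasp('w1',0))
look('w1','w1')
E
```

```text
turn [ 0.    -0.042  0.058] then shift [ 0.022  -0.0373  0.0334] target [ 0.5062 -0.0963  0.1498]
turn [ 0.    -0.042  0.058] then shift [ 0.022  -0.0373  0.1584] target [ 0.5635 -0.0999  0.0679]
[ 1.249 -0.07  -0.952  2.413 -0.849  0.24  -0.573] 0.06828666248787703 [ 0.47382882 -0.12743363  0.16167882] [ 3.13683002 -0.61623404 -0.05896071]
12590 ((-1.9991455078125, -1.3858108520507812), (46.18769836425781, 152.60638427734375), 89.72624206542969) plane off mm 1.4285565927729003
12366 ((-2.0829925537109375, 81.06620788574219), (152.55471801757812, 44.350460052490234), 0.05491253733634949) plane off mm 1.5398621269835266
8896 ((-2.334014892578125, 162.92295837402344), (33.21417236328125, 152.6546173095703), 88.33088684082031) plane off mm 1.5839366782468187
7995 ((-2.9064254760742188, 240.50830078125), (36.251590728759766, 154.43927001953125), 83.82223510742188) plane off mm 1.5937749072744294
2052 ((-131.878173828125, -207.82138061523438), (74.65348052978516, 58.56074905395508), 11.833840370178223) plane off mm -1.2471440584865556
```

The arm folded close to its joint limits at a full 35° tilt. I'll grasp with the tool at 20° from vertical instead, which leaves the slat 15° off in the grip, and account for that when placing.

```bash
cat >> t.py <<'E'
K=R.from_euler('y',-15,degrees=True).as_matrix()
def grasp(k,back):
    Rt=Rg@K; return np.array(tops[k])-.009*nrm-.0015*up+Rt[:,2]*OFF+[0,0,back],Rt
def put(k,h):
    c,y=place[k]; Rt=R.from_euler('xyz',[np.pi,0,y]).as_matrix()@K; return c+[0,0,h]+Rt[:,2]*OFF,Rt
E
python3 - <<'E'
from t import *
a=delta(*grasp('w1',.08)); b=delta(*grasp('w1',0),*a);c=delta(*grasp('w1',.12),*b);d=delta(*put('w1',.1),*c);delta(*put('w1',0),*d)
E
```

```text
turn [ 0.031 -2.226  0.01 ] then shift [ 0.0886 -0.0413  0.0538] target [ 0.5571 -0.0995  0.1455]
turn [0. 0. 0.] then shift [-0.0342  0.      0.094 ] target [ 0.5571 -0.0995  0.0655]
turn [0. 0. 0.] then shift [ 0.0513  0.     -0.141 ] target [ 0.5571 -0.0995  0.1855]
turn [-0.43  -4.492  9.859] then shift [-0.3467 -0.1228  0.169 ] target [0.548  0.2188 0.1267]
turn [0. 0. 0.] then shift [ 0.0324 -0.      0.1207] target [0.548  0.2188 0.0267]
```

Emit:
{"api": "carry_out", "payload": {
  "targets": [
    {"wx": 0.008,"wy": -0.557,"wz": 0,"dx": 0,"dy": 0,"dz": 0,"grip": 0.2},
    {"wx": 0.008,"wy": -0.557,"wz": 0,"dx": 0,"dy": 0,"dz": 0,"grip": 0.2},
    {"wx": 0.008,"wy": -0.557,"wz": 0,"dx": 0,"dy": 0,"dz": 0,"grip": 0.2},
    {"wx": 0.008,"wy": -0.557,"wz": 0,"dx": 0,"dy": 0,"dz": 0,"grip": 0.2},
    {"wx": 0,"wy": 0,"wz": 0,"dx": 0.03,"dy": -0.014,"dz": 0.018,"grip": 0.2},
    {"wx": 0,"wy": 0,"wz": 0,"dx": 0.03,"dy": -0.014,"dz": 0.018,"grip": 0.2},
    {"wx": 0,"wy": 0,"wz": 0,"dx": 0.0286,"dy": -0.0133,"dz": 0.0178,"grip": 0.2},
    {"wx": 0,"wy": 0,"wz": 0,"dx": 0,"dy": 0,"dz": 0,"grip": 0.2},
    {"wx": 0,"wy": 0,"wz": 0,"dx": 0,"dy": 0,"dz": 0,"grip": 0.2}
  ]
}}

```text
time: 3.82
eef_pos: [0.556, -0.0999, 0.1446]
eef_rot: [-3.141, -0.352, -0.061]
ft_force: [-0.7, 0.1, 0.3]
grip_width: 0.0682
finger_force: 0.0
```

```bash
python3 - <<'E'
from wl import *
b=delta(*grasp('w1',0))
look('w1','w2')
E
```

```text
turn [-0.006 -0.024 -0.001] then shift [-0.0326 -0.0006  0.0934] target [ 0.5571 -0.0995  0.0655]
[ 1.021  0.285 -1.031  2.095  0.459  0.582 -1.925] 0.06835644713511485 [ 0.55604154 -0.09980017  0.14501277] [-3.14103794 -0.35271933 -0.06108877]
14486 ((-3.8539505004882812, -0.17900657653808594), (157.61676025390625, 45.844757080078125), 0.19967524707317352) plane off mm 1.325190300141197
10722 ((22.015167236328125, 81.08080291748047), (44.6523551940918, 105.47537994384766), 89.9890365600586) plane off mm 1.4573529610366047
8827 ((5.4149017333984375, 162.67327880859375), (29.92367172241211, 138.52227783203125), 89.66890716552734) plane off mm 1.4570663905551184
827 ((-98.75041961669922, -232.0257110595703), (26.140522003173828, 21.25502586364746), 85.88928985595703) plane off mm -0.9811784210065185
```

Emit:
{"api": "carry_out", "payload": {
  "targets": [
    {"wx": 0,"wy": 0,"wz": 0,"dx": -0.0082,"dy": 0,"dz": 0.0235,"grip": 0.2},
    {"wx": 0,"wy": 0,"wz": 0,"dx": -0.0082,"dy": 0,"dz": 0.0235,"grip": 0.2},
    {"wx": 0,"wy": 0,"wz": 0,"dx": -0.0082,"dy": 0,"dz": 0.0235,"grip": 0.2},
    {"wx": 0,"wy": 0,"wz": 0,"dx": -0.0082,"dy": 0,"dz": 0.0235,"grip": 0.2},
    {"wx": 0,"wy": 0,"wz": 0,"dx": 0,"dy": 0,"dz": 0,"grip": 0.2},
    {"wx": 0,"wy": 0,"wz": 0,"dx": 0,"dy": 0,"dz": 0,"grip": 1},
    {"wx": 0,"wy": 0,"wz": 0,"dx": 0,"dy": 0,"dz": 0,"grip": 1},
    {"wx": 0,"wy": 0,"wz": 0,"dx": 0,"dy": 0,"dz": 0,"grip": 1},
    {"wx": 0,"wy": 0,"wz": 0,"dx": 0,"dy": 0,"dz": 0,"grip": 1},
    {"wx": 0,"wy": 0,"wz": 0,"dx": 0,"dy": 0,"dz": 0,"grip": 1}
  ],
  "grip_force": 50
}}

```text
time: 5.12
eef_pos: [0.5594, -0.0985, 0.0676]
eef_rot: [-3.142, -0.356, -0.059]
ft_force: [-4.7, -1.6, 6.6]
grip_width: 0.0431
finger_force: 51.3
```

```bash
python3 - <<'E'
from wl import *
o=get_obs();print(o['joint_pos'].round(3),o['grip_width'],o['eef_pos'])
b=delta(*grasp('w1',0)); c=delta(*grasp('w1',.12))
E
```

```text
[ 0.822  0.395 -0.832  2.156  0.71   0.437 -2.156] 0.04313141390717538 [ 0.55937452 -0.09847394  0.06759402]
turn [-0.008 -0.061  0.02 ] then shift [-0.0036  0.0014  0.0015] target [ 0.5571 -0.0995  0.0655]
turn [-0.008 -0.061  0.02 ] then shift [ 0.0477  0.0014 -0.1394] target [ 0.5571 -0.0995  0.1855]
```

Emit:
{"api": "carry_out", "payload": {
  "targets": [
    {"wx": 0,"wy": 0,"wz": 0,"dx": 0.006,"dy": 0,"dz": -0.0175,"grip": 1},
    {"wx": 0,"wy": 0,"wz": 0,"dx": 0.01,"dy": 0,"dz": -0.028,"grip": 1},
    {"wx": 0,"wy": 0,"wz": 0,"dx": 0.012,"dy": 0,"dz": -0.035,"grip": 1},
    {"wx": 0,"wy": 0,"wz": 0,"dx": 0.012,"dy": 0,"dz": -0.035,"grip": 1},
    {"wx": 0,"wy": 0,"wz": 0,"dx": 0.01,"dy": 0,"dz": -0.025,"grip": 1},
    {"wx": 0,"wy": 0,"wz": 0,"dx": 0,"dy": 0,"dz": 0,"grip": 1}
  ]
}}

```text
time: 5.88
eef_pos: [0.5586, -0.0983, 0.1876]
eef_rot: [-3.141, -0.359, -0.059]
ft_force: [-0.3, 0.5, -1.1]
grip_width: 0.0434
finger_force: 51.3
```

```bash
python3 - <<'E'
from wl import *
o=get_obs();print(o['joint_pos'].round(3),o['grip_width'],o['eef_pos'],o['ft_force'])
d=delta(*put('w1',.1))
look('w1','w3')
E
```

```text
[ 1.118  0.228 -1.122  2.049  0.35   0.655 -1.827] 0.043366352562739484 [ 0.5586146  -0.09828964  0.18759667] [-0.29262355  0.51712364 -1.07706192]
turn [-0.481 -4.56   9.881] then shift [-0.3453 -0.1205  0.1713] target [0.548  0.2188 0.1267]
[ 1.117  0.23  -1.12   2.051  0.35   0.655 -1.828] 0.04305934081290442 [ 0.5574195  -0.09833467  0.18603134] [-3.14090228 -0.3558799  -0.05888323]
7892 ((16.039031982421875, 81.00211334228516), (117.80775451660156, 44.335609436035156), 0.040197644382715225) plane off mm 1.4316407125336534
6990 ((-2.3183746337890625, 163.6332244873047), (34.143497467041016, 154.70982360839844), 87.65498352050781) plane off mm 1.4515996596962555
2449 ((-38.704734802246094, 234.6249237060547), (35.11690902709961, 102.2110824584961), 67.18897247314453) plane off mm 1.2861308178820954
843 ((-98.95083618164062, -236.66217041015625), (20.17051887512207, 38.17808532714844), 4.278196334838867) plane off mm -0.846403954143067
997 ((-140.83506774902344, -283.3353576660156), (46.914451599121094, 21.28561019897461), 89.54822540283203) plane off mm -0.3402905921408827
```

View pics/w3.png

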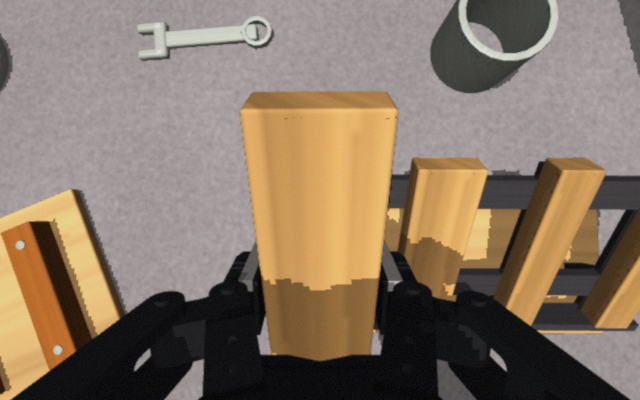

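Picture: wide slat held squarely between the fingers at (320,280). The other slats at (440,250), (565,240) and (620,300) are undisturbed.

Emit:
{"api": "carry_out", "payload": {
  "targets": [
    {"wx": 0,"wy": 0,"wz": 0,"dx": 0,"dy": -0.04,"dz": 0,"grip": 1},
    {"wx": 0,"wy": 0,"wz": 0,"dx": 0,"dy": -0.05,"dz": 0,"grip": 1},
    {"wx": 0,"wy": 0,"wz": 0,"dx": 0,"dy": -0.04,"dz": 0,"grip": 1},
    {"wx": -0.034,"wy": -0.326,"wz": 0.706,"dx": 0,"dy": 0,"dz": 0,"grip": 1},
    {"wx": -0.034,"wy": -0.326,"wz": 0.706,"dx": 0,"dy": 0,"dz": 0,"grip": 1},
    {"wx": -0.034,"wy": -0.326,"wz": 0.706,"dx": 0,"dy": 0,"dz": 0,"grip": 1},
    {"wx": -0.034,"wy": -0.326,"wz": 0.706,"dx": 0,"dy": 0,"dz": 0,"grip": 1},
    {"wx": -0.034,"wy": -0.326,"wz": 0.706,"dx": 0,"dy": 0,"dz": 0,"grip": 1},
    {"wx": -0.034,"wy": -0.326,"wz": 0.706,"dx": 0,"dy": 0,"dz": 0,"grip": 1},
    {"wx": -0.034,"wy": -0.326,"wz": 0.706,"dx": 0,"dy": 0,"dz": 0,"grip": 1},
    {"wx": -0.034,"wy": -0.326,"wz": 0.706,"dx": 0,"dy": 0,"dz": 0,"grip": 1},
    {"wx": -0.034,"wy": -0.326,"wz": 0.706,"dx": 0,"dy": 0,"dz": 0,"grip": 1},
    {"wx": -0.034,"wy": -0.326,"wz": 0.706,"dx": 0,"dy": 0,"dz": 0,"grip": 1},
    {"wx": -0.034,"wy": -0.326,"wz": 0.706,"dx": 0,"dy": 0,"dz": 0,"grip": 1},
    {"wx": -0.034,"wy": -0.326,"wz": 0.706,"dx": 0,"dy": 0,"dz": 0,"grip": 1},
    {"wx": -0.034,"wy": -0.326,"wz": 0.706,"dx": 0,"dy": 0,"dz": 0,"grip": 1},
    {"wx": -0.034,"wy": -0.326,"wz": 0.706,"dx": 0,"dy": 0,"dz": 0,"grip": 1},
    {"wx": 0,"wy": 0,"wz": 0,"dx": 0,"dy": 0,"dz": 0,"grip": 1}
  ]
}}

```text
time: 8.18
eef_pos: [0.5629, 0.005, 0.1839]
eef_rot: [3.136, 0.265, -1.23]
ft_force: [0.6, -0.8, -1.6]
grip_width: 0.0437
finger_force: 51.3
```

```bash
python3 - <<'E'
from wl import *
o=get_obs();print(o['joint_pos'].round(3),o['grip_width'],o['eef_pos'],o['ft_force'])
d=delta(*put('w1',.1))
E
```

```text
[ 0.651  0.451 -0.781  1.714  0.062  1.171 -2.915] 0.04369457487698721 [0.56290159 0.0049832  0.18394912] [ 0.63056168 -0.75244348 -1.62580668]
turn [ 0.043  0.027 -0.01 ] then shift [-0.2307 -0.0721  0.1359] target [0.548  0.2188 0.1267]
```

q7 is near its limit, so I'll use the half-turn-equivalent placement yaw (109.6°).

```bash
sed -i 's#yaw-np.pi/2#yaw+np.pi/2#g' t.py; python3 - <<'E'
from t import *
o=get_obs();R0=R.from_euler('xyz',o['eef_rot']).as_matrix()
print(R0.T@[0,0,np.pi/.12]/28)
d=delta(*put('w1',.1))
E
```

```text
[-0.24490202  0.00497378 -0.90234094]
turn [ -6.816   0.07  -25.275] then shift [0.2553 0.0721 0.0057] target [0.5515 0.2091 0.1267]
```

Emit:
{"api": "carry_out", "payload": {
  "targets": [
    {"wx": -0.243,"wy": 0.0025,"wz": -0.903,"dx": 0,"dy": 0,"dz": 0,"grip": 1},
    {"wx": -0.243,"wy": 0.0025,"wz": -0.903,"dx": 0,"dy": 0,"dz": 0,"grip": 1},
    {"wx": -0.243,"wy": 0.0025,"wz": -0.903,"dx": 0,"dy": 0,"dz": 0,"grip": 1},
    {"wx": -0.243,"wy": 0.0025,"wz": -0.903,"dx": 0,"dy": 0,"dz": 0,"grip": 1},
    {"wx": -0.243,"wy": 0.0025,"wz": -0.903,"dx": 0,"dy": 0,"dz": 0,"grip": 1},
    {"wx": -0.243,"wy": 0.0025,"wz": -0.903,"dx": 0,"dy": 0,"dz": 0,"grip": 1},
    {"wx": -0.243,"wy": 0.0025,"wz": -0.903,"dx": 0,"dy": 0,"dz": 0,"grip": 1},
    {"wx": -0.243,"wy": 0.0025,"wz": -0.903,"dx": 0,"dy": 0,"dz": 0,"grip": 1},
    {"wx": -0.243,"wy": 0.0025,"wz": -0.903,"dx": 0,"dy": 0,"dz": 0,"grip": 1},
    {"wx": -0.243,"wy": 0.0025,"wz": -0.903,"dx": 0,"dy": 0,"dz": 0,"grip": 1},
    {"wx": -0.243,"wy": 0.0025,"wz": -0.903,"dx": 0,"dy": 0,"dz": 0,"grip": 1},
    {"wx": -0.243,"wy": 0.0025,"wz": -0.903,"dx": 0,"dy": 0,"dz": 0,"grip": 1},
    {"wx": -0.243,"wy": 0.0025,"wz": -0.903,"dx": 0,"dy": 0,"dz": 0,"grip": 1},
    {"wx": -0.243,"wy": 0.0025,"wz": -0.903,"dx": 0,"dy": 0,"dz": 0,"grip": 1},
    {"wx": -0.243,"wy": 0.0025,"wz": -0.903,"dx": 0,"dy": 0,"dz": 0,"grip": 1},
    {"wx": -0.243,"wy": 0.0025,"wz": -0.903,"dx": 0,"dy": 0,"dz": 0,"grip": 1},
    {"wx": -0.243,"wy": 0.0025,"wz": -0.903,"dx": 0,"dy": 0,"dz": 0,"grip": 1},
    {"wx": -0.243,"wy": 0.0025,"wz": -0.903,"dx": 0,"dy": 0,"dz": 0,"grip": 1},
    {"wx": -0.243,"wy": 0.0025,"wz": -0.903,"dx": 0,"dy": 0,"dz": 0,"grip": 1},
    {"wx": -0.243,"wy": 0.0025,"wz": -0.903,"dx": 0,"dy": 0,"dz": 0,"grip": 1}
  ]
}}

```text
time: 10.68
eef_pos: [0.5633, 0.0066, 0.1852]
eef_rot: [3.141, 0.261, 1.022]
ft_force: [0.1, 0.2, -1.5]
grip_width: 0.0435
finger_force: 51.3
```

Emit:
{"api": "carry_out", "payload": {
  "targets": [
    {"wx": -0.243,"wy": 0.0025,"wz": -0.903,"dx": 0,"dy": 0,"dz": 0,"grip": 1},
    {"wx": -0.243,"wy": 0.0025,"wz": -0.903,"dx": 0,"dy": 0,"dz": 0,"grip": 1},
    {"wx": -0.243,"wy": 0.0025,"wz": -0.903,"dx": 0,"dy": 0,"dz": 0,"grip": 1},
    {"wx": -0.243,"wy": 0.0025,"wz": -0.903,"dx": 0,"dy": 0,"dz": 0,"grip": 1},
    {"wx": -0.243,"wy": 0.0025,"wz": -0.903,"dx": 0,"dy": 0,"dz": 0,"grip": 1},
    {"wx": -0.243,"wy": 0.0025,"wz": -0.903,"dx": 0,"dy": 0,"dz": 0,"grip": 1},
    {"wx": -0.243,"wy": 0.0025,"wz": -0.903,"dx": 0,"dy": 0,"dz": 0,"grip": 1},
    {"wx": -0.243,"wy": 0.0025,"wz": -0.903,"dx": 0,"dy": 0,"dz": 0,"grip": 1},
    {"wx": 0,"wy": 0,"wz": 0,"dx": 0.043,"dy": 0.012,"dz": 0.001,"grip": 1},
    {"wx": 0,"wy": 0,"wz": 0,"dx": 0.043,"dy": 0.012,"dz": 0.001,"grip": 1},
    {"wx": 0,"wy": 0,"wz": 0,"dx": 0.043,"dy": 0.012,"dz": 0.001,"grip": 1},
    {"wx": 0,"wy": 0,"wz": 0,"dx": 0.043,"dy": 0.012,"dz": 0.001,"grip": 1},
    {"wx": 0,"wy": 0,"wz": 0,"dx": 0.043,"dy": 0.012,"dz": 0.001,"grip": 1},
    {"wx": 0,"wy": 0,"wz": 0,"dx": 0.04,"dy": 0.012,"dz": 0.001,"grip": 1},
    {"wx": 0,"wy": 0,"wz": 0,"dx": 0,"dy": 0,"dz": 0,"grip": 1}
  ]
}}

```text
time: 12.55
eef_pos: [0.5502, 0.2136, 0.128]
eef_rot: [3.139, 0.258, 1.921]
ft_force: [0.5, -0.3, -0.6]
grip_width: 0.0434
finger_force: 51.3
```

```bash
cat > held.py <<'E'
from t import *
def held(k,name,h):
    """pose of held slat from its visible top in the scene + side + wrist clouds near the tool"""
    c,y=place[k]; o=get_obs(); Rt=R.from_euler('xyz',o['eef_rot']).as_matrix()
    S=Rt@K.T; g=o['eef_pos']-Rt[:,2]*OFF; W=.044 if k[0]=='w' else .028
    for n in ['wrist','scene','side']:
        s=snap(n); P=cloud(s); img=s['pixels']; hsv=cv2.cvtColor(img,cv2.COLOR_BGR2HSV)
        if n==name: cv2.imwrite(f'pics/held_{k}_{n}.png',img)
        L=(P-g)@S
        m=(s['z_map']>0)&(abs(L[...,0])<.1)&(abs(L[...,1])<W/2+.012)&(abs(L[...,2]+.010)<.008)&(hsv[...,0]>5)&(hsv[...,0]<25)&(hsv[...,1]>60)
        if m.sum()<60: print(n,'few',m.sum()); continue
        q=L[m]; A=np.c_[q[:,:2],np.ones(len(q))]; co=np.linalg.lstsq(A,q[:,2],rcond=None)[0]
        w=P[m]; A=np.c_[w[:,:2],np.ones(len(w))]; cw=np.linalg.lstsq(A,w[:,2],rcond=None)[0]
        print(n,len(q),'local x %.1f..%.1f y %.1f..%.1f'%tuple(1000*np.r_[np.percentile(q[:,0],[.5,99.5]),np.percentile(q[:,1],[.5,99.5])]),'top z_local mm %.1f'%(1000*co[2]),'tilt x,y deg',np.degrees(co[:2]).round(2))
    print('joints',o['joint_pos'].round(3),'t',o['time'],'ft',o['ft_force'].round(1))
    delta(*put(k,h)); delta(*put(k,0))
E
python3 -c "
from held import *
held('w1','wrist',.1)"
```

```text
wrist 32839 local x -35.2..74.1 y -22.3..21.0 top z_local mm -9.6 tilt x,y deg [ 0.78 -0.17]
scene 781 local x -80.7..67.3 y -23.2..21.7 top z_local mm -8.9 tilt x,y deg [0.3  1.24]
side 762 local x -76.7..69.9 y -21.7..22.7 top z_local mm -9.3 tilt x,y deg [ 1.16 -1.13]
joints [ 0.249  0.71  -1.2    1.764  0.896  1.375 -0.867] t 12.55 ft [ 0.5 -0.3 -0.6]
turn [ 0.023 -0.005  0.006] then shift [ 0.0006 -0.0006  0.0023] target [0.5515 0.2091 0.1267]
turn [ 0.023 -0.005  0.006] then shift [ 0.0329 -0.0006  0.1231] target [0.5515 0.2091 0.0267]
```

Emit:
{"api": "carry_out", "payload": {
  "targets": [
    {"wx": 0.02,"wy": 0.1,"wz": 0,"dx": 0.0127,"dy": -0.0006,"dz": 0.0362,"grip": 1},
    {"wx": 0,"wy": 0,"wz": 0,"dx": 0.0097,"dy": 0,"dz": 0.0362,"grip": 1},
    {"wx": 0,"wy": 0,"wz": 0,"dx": 0.0065,"dy": 0,"dz": 0.0241,"grip": 1},
    {"wx": 0,"wy": 0,"wz": 0,"dx": 0.0032,"dy": 0,"dz": 0.0121,"grip": 1},
    {"wx": 0,"wy": 0,"wz": 0,"dx": 0.0016,"dy": 0,"dz": 0.006,"grip": 1},
    {"wx": 0,"wy": 0,"wz": 0,"dx": 0,"dy": 0,"dz": 0,"grip": 1},
    {"wx": 0,"wy": 0,"wz": 0,"dx": 0,"dy": 0,"dz": 0,"grip": 1}
  ]
}}

```text
time: 13.58
eef_pos: [0.5509, 0.2133, 0.0342]
eef_rot: [3.14, 0.248, 1.913]
ft_force: [-0.2, 0.4, -1.2]
grip_width: 0.0435
finger_force: 51.4
```

```bash
python3 -c "
from held import *
held('w1','wrist',.1)"
```

```text
wrist 33135 local x -35.3..74.1 y -22.3..21.1 top z_local mm -9.6 tilt x,y deg [ 0.77 -0.21]
scene 687 local x -79.3..66.8 y -23.5..28.8 top z_local mm -8.8 tilt x,y deg [0.03 0.7 ]
side 643 local x -75.6..73.4 y -21.9..22.2 top z_local mm -8.5 tilt x,y deg [ 0.51 -0.87]
joints [ 0.198  0.821 -1.109  1.822  1.009  1.263 -0.966] t 13.575 ft [-0.2  0.4 -1.2]
turn [ 0.013 -0.112  0.002] then shift [-0.0349 -0.0009 -0.1107] target [0.5515 0.2091 0.1267]
turn [ 0.013 -0.112  0.002] then shift [-0.0026 -0.0009  0.01  ] target [0.5515 0.2091 0.0267]
```

Emit:
{"api": "carry_out", "payload": {
  "targets": [
    {"wx": 0,"wy": 0,"wz": 0,"dx": 0.001,"dy": 0,"dz": 0.0036,"grip": 1},
    {"wx": 0,"wy": 0,"wz": 0,"dx": 0.0007,"dy": 0,"dz": 0.0025,"grip": 1},
    {"wx": 0,"wy": 0,"wz": 0,"dx": 0.0005,"dy": 0,"dz": 0.0018,"grip": 1},
    {"wx": 0,"wy": 0,"wz": 0,"dx": 0.0003,"dy": 0,"dz": 0.0012,"grip": 1},
    {"wx": 0,"wy": 0,"wz": 0,"dx": 0,"dy": 0,"dz": 0,"grip": 1}
  ]
}}

```text
time: 14.35
eef_pos: [0.5504, 0.2129, 0.027]
eef_rot: [3.141, 0.25, 1.913]
ft_force: [-1.9, -1.4, 7.6]
grip_width: 0.0433
finger_force: 52.2
```

Emit:
{"api": "carry_out", "payload": {
  "targets": [
    {"wx": 0,"wy": 0,"wz": 0,"dx": 0,"dy": 0,"dz": 0,"grip": 0.5},
    {"wx": 0,"wy": 0,"wz": 0,"dx": 0,"dy": 0,"dz": 0,"grip": 0.2},
    {"wx": 0,"wy": 0,"wz": 0,"dx": 0,"dy": 0,"dz": 0,"grip": 0.2},
    {"wx": 0,"wy": 0,"wz": 0,"dx": 0,"dy": 0,"dz": 0,"grip": 0.2},
    {"wx": 0,"wy": 0,"wz": 0,"dx": -0.0065,"dy": 0,"dz": -0.0241,"grip": 0.2},
    {"wx": 0,"wy": 0,"wz": 0,"dx": -0.0113,"dy": 0,"dz": -0.0422,"grip": 0.2},
    {"wx": 0,"wy": 0,"wz": 0,"dx": -0.0162,"dy": 0,"dz": -0.0603,"grip": 0.2},
    {"wx": 0,"wy": 0,"wz": 0,"dx": -0.0113,"dy": 0,"dz": -0.0422,"grip": 0.2}
  ]
}}

```text
time: 15.35
eef_pos: [0.5514, 0.2121, 0.1692]
eef_rot: [3.138, 0.248, 1.913]
ft_force: [0.5, 0.7, -0.4]
grip_width: 0.0685
finger_force: 0.0
```

```bash
cat > chk.py <<'E'
from t import *
def chk(zt,name=None):
    """tops of placed slats at height zt: centre in crib frame"""
    for n in ['scene','side','wrist']:
        s=snap(n);P=cloud(s);hsv=cv2.cvtColor(s['pixels'],cv2.COLOR_BGR2HSV)
        if n==name: cv2.imwrite(f'pics/chk_{n}_{int(zt*1000)}.png',s['pixels'])
        L=np.stack([(P-cc)@e,(P-cc)@f,P[...,2]],-1)
        m=(s['z_map']>0)&(abs(L[...,0])<.13)&(abs(L[...,1])<.13)&(abs(L[...,2]-zt)<.006)&(hsv[...,0]>5)&(hsv[...,0]<25)&(hsv[...,1]>60)
        k,lab=cv2.connectedComponents(m.astype(np.uint8))
        for i in range(1,k):
            q=L[lab==i]
            if len(q)<150: continue
            print(n,len(q),[np.round(t,1) for t in cv2.minAreaRect((q[:,:2]*1000).astype(np.float32))],'z',np.median(q[:,2]).round(4))
E
python3 - <<'E'
from chk import *
chk(.056)
print(get_obs()['joint_pos'].round(3))
a=delta(*grasp('w2',.08));delta(*put('w2',.1),*grasp('w2',.12))
E
```

```text
scene 876 [array([45.7, -0. ]), array([ 44.9, 152.3]), np.float64(0.2)] z 0.0553
side 1190 [array([47.1,  2.1]), array([ 44.7, 150.7]), np.float64(0.5)] z 0.0552
wrist 11382 [array([45.5,  2.9]), array([ 44.1, 150. ]), np.float64(0.5)] z 0.0559
[ 0.281  0.666 -1.237  1.727  0.846  1.417 -0.823]
turn [-0.811  3.182 16.602] then shift [0.0188 0.4908 0.0375] target [ 0.5524 -0.181   0.1458]
turn [  0.725  -3.304 -16.614] then shift [ 0.4631  0.0475 -0.0476] target [0.4648 0.1782 0.1267]
```

w1 sits at (46, 1.5) mm in the crib frame with z=46, as wanted. Next is w2.

Emit:
{"api": "carry_out", "payload": {
  "targets": [
    {"wx": -0.045,"wy": 0.177,"wz": 0.922,"dx": 0,"dy": 0,"dz": 0,"grip": 0.2},
    {"wx": -0.045,"wy": 0.177,"wz": 0.922,"dx": 0,"dy": 0,"dz": 0,"grip": 0.2},
    {"wx": -0.045,"wy": 0.177,"wz": 0.922,"dx": 0,"dy": 0,"dz": 0,"grip": 0.2},
    {"wx": -0.045,"wy": 0.177,"wz": 0.922,"dx": 0,"dy": 0,"dz": 0,"grip": 0.2},
    {"wx": -0.045,"wy": 0.177,"wz": 0.922,"dx": 0,"dy": 0,"dz": 0,"grip": 0.2},
    {"wx": -0.045,"wy": 0.177,"wz": 0.922,"dx": 0,"dy": 0,"dz": 0,"grip": 0.2},
    {"wx": -0.045,"wy": 0.177,"wz": 0.922,"dx": 0,"dy": 0,"dz": 0,"grip": 0.2},
    {"wx": -0.045,"wy": 0.177,"wz": 0.922,"dx": 0,"dy": 0,"dz": 0,"grip": 0.2},
    {"wx": -0.045,"wy": 0.177,"wz": 0.922,"dx": 0,"dy": 0,"dz": 0,"grip": 0.2},
    {"wx": -0.045,"wy": 0.177,"wz": 0.922,"dx": 0,"dy": 0,"dz": 0,"grip": 0.2},
    {"wx": -0.045,"wy": 0.177,"wz": 0.922,"dx": 0,"dy": 0,"dz": 0,"grip": 0.2},
    {"wx": -0.045,"wy": 0.177,"wz": 0.922,"dx": 0,"dy": 0,"dz": 0,"grip": 0.2},
    {"wx": -0.045,"wy": 0.177,"wz": 0.922,"dx": 0,"dy": 0,"dz": 0,"grip": 0.2},
    {"wx": -0.045,"wy": 0.177,"wz": 0.922,"dx": 0,"dy": 0,"dz": 0,"grip": 0.2},
    {"wx": -0.045,"wy": 0.177,"wz": 0.922,"dx": 0,"dy": 0,"dz": 0,"grip": 0.2},
    {"wx": -0.045,"wy": 0.177,"wz": 0.922,"dx": 0,"dy": 0,"dz": 0,"grip": 0.2},
    {"wx": -0.045,"wy": 0.177,"wz": 0.922,"dx": 0,"dy": 0,"dz": 0,"grip": 0.2},
    {"wx": -0.045,"wy": 0.177,"wz": 0.922,"dx": 0,"dy": 0,"dz": 0,"grip": 0.2}
  ]
}}

```text
time: 17.75
eef_pos: [0.5503, 0.2107, 0.1649]
eef_rot: [3.139, -0.344, -0.063]
ft_force: [0.2, -0.1, -0.3]
grip_width: 0.0681
finger_force: 0.0
```

Emit:
{"api": "carry_out", "payload": {
  "targets": [
    {"wx": 0,"wy": 0,"wz": 0,"dx": 0.002,"dy": 0.061,"dz": 0.004,"grip": 0.2},
    {"wx": 0,"wy": 0,"wz": 0,"dx": 0.002,"dy": 0.061,"dz": 0.004,"grip": 0.2},
    {"wx": 0,"wy": 0,"wz": 0,"dx": 0.002,"dy": 0.061,"dz": 0.004,"grip": 0.2},
    {"wx": 0,"wy": 0,"wz": 0,"dx": 0.002,"dy": 0.061,"dz": 0.004,"grip": 0.2},
    {"wx": 0,"wy": 0,"wz": 0,"dx": 0.002,"dy": 0.061,"dz": 0.004,"grip": 0.2},
    {"wx": 0,"wy": 0,"wz": 0,"dx": 0.002,"dy": 0.061,"dz": 0.004,"grip": 0.2},
    {"wx": 0,"wy": 0,"wz": 0,"dx": 0.002,"dy": 0.061,"dz": 0.004,"grip": 0.2},
    {"wx": 0,"wy": 0,"wz": 0,"dx": 0.003,"dy": 0.061,"dz": 0.006,"grip": 0.2},
    {"wx": 0,"wy": 0,"wz": 0,"dx": 0,"dy": 0,"dz": 0,"grip": 0.2},
    {"wx": 0,"wy": 0,"wz": 0,"dx": 0,"dy": 0,"dz": 0,"grip": 0.2}
  ]
}}

```text
time: 19.0
eef_pos: [0.5489, -0.1791, 0.145]
eef_rot: [3.14, -0.344, -0.06]
ft_force: [0.8, 0.2, 0.9]
grip_width: 0.0684
finger_force: 0.0
```

```bash
python3 - <<'E'
from wl import *
b=delta(*grasp('w2',0))
look('w2','w5')
E
```

```text
turn [0.007 0.046 0.012] then shift [-0.0296  0.0021  0.0945] target [ 0.5524 -0.181   0.0658]
[ 1.099  0.298 -0.938  2.056  0.339  0.585 -1.659] 0.06832798927540809 [ 0.54915279 -0.17827992  0.1451991 ] [ 3.1397569  -0.34394584 -0.05769924]
14477 ((-4.354118347167969, 0.39136695861816406), (157.3035430908203, 46.05033874511719), 0.3658793866634369) plane off mm 1.3721917493938336
7377 ((22.090309143066406, 81.26488494873047), (104.34405517578125, 29.376012802124023), 0.503637969493866) plane off mm 1.4433553318185832
8726 ((-1.8678665161132812, 163.1627197265625), (34.977447509765625, 153.17909240722656), 85.77114868164062) plane off mm 1.469114141988653
```

Emit:
{"api": "carry_out", "payload": {
  "targets": [
    {"wx": 0,"wy": 0.045,"wz": 0,"dx": -0.0078,"dy": 0.0005,"dz": 0.0236,"grip": 0.2},
    {"wx": 0,"wy": 0,"wz": 0,"dx": -0.0078,"dy": 0.0005,"dz": 0.0236,"grip": 0.2},
    {"wx": 0,"wy": 0,"wz": 0,"dx": -0.0078,"dy": 0.0005,"dz": 0.0236,"grip": 0.2},
    {"wx": 0,"wy": 0,"wz": 0,"dx": -0.0078,"dy": 0.0005,"dz": 0.0236,"grip": 0.2},
    {"wx": 0,"wy": 0,"wz": 0,"dx": 0,"dy": 0,"dz": 0,"grip": 0.2},
    {"wx": 0,"wy": 0,"wz": 0,"dx": 0,"dy": 0,"dz": 0,"grip": 1},
    {"wx": 0,"wy": 0,"wz": 0,"dx": 0,"dy": 0,"dz": 0,"grip": 1},
    {"wx": 0,"wy": 0,"wz": 0,"dx": 0,"dy": 0,"dz": 0,"grip": 1},
    {"wx": 0,"wy": 0,"wz": 0,"dx": 0,"dy": 0,"dz": 0,"grip": 1}
  ]
}}

```text
time: 20.18
eef_pos: [0.5524, -0.1812, 0.0673]
eef_rot: [3.139, -0.352, -0.059]
ft_force: [-3.4, 2.3, 7.1]
grip_width: 0.0433
finger_force: 51.5
```

Emit:
{"api": "carry_out", "payload": {
  "targets": [
    {"wx": 0,"wy": 0,"wz": 0,"dx": 0.006,"dy": 0,"dz": -0.0175,"grip": 1},
    {"wx": 0,"wy": 0,"wz": 0,"dx": 0.01,"dy": 0,"dz": -0.028,"grip": 1},
    {"wx": 0,"wy": 0,"wz": 0,"dx": 0.012,"dy": 0,"dz": -0.035,"grip": 1},
    {"wx": 0,"wy": 0,"wz": 0,"dx": 0.012,"dy": 0,"dz": -0.035,"grip": 1},
    {"wx": 0,"wy": 0,"wz": 0,"dx": 0.01,"dy": 0,"dz": -0.025,"grip": 1},
    {"wx": 0,"wy": 0,"wz": 0,"dx": 0,"dy": 0,"dz": 0,"grip": 1}
  ]
}}

```text
time: 20.92
eef_pos: [0.5518, -0.1822, 0.1873]
eef_rot: [3.137, -0.354, -0.06]
ft_force: [0.5, 0.8, -1.4]
grip_width: 0.0433
finger_force: 51.1
```

```bash
python3 - <<'E'
from t import *
o=get_obs();print(o['joint_pos'].round(3),o['grip_width'])
delta(*put('w2',.1))
E
```

```text
[ 1.181  0.246 -1.009  2.011  0.256  0.658 -1.584] 0.04328963182733032
turn [  0.787  -3.292 -16.611] then shift [ 0.4648  0.0486 -0.0461] target [0.4648 0.1782 0.1267]
```

Emit:
{"api": "carry_out", "payload": {
  "targets": [
    {"wx": 0,"wy": 0,"wz": 0,"dx": 0,"dy": -0.05,"dz": 0,"grip": 1},
    {"wx": 0,"wy": 0,"wz": 0,"dx": 0,"dy": -0.05,"dz": 0,"grip": 1},
    {"wx": 0.0437,"wy": -0.183,"wz": -0.923,"dx": 0,"dy": 0,"dz": 0,"grip": 1},
    {"wx": 0.0437,"wy": -0.183,"wz": -0.923,"dx": 0,"dy": 0,"dz": 0,"grip": 1},
    {"wx": 0.0437,"wy": -0.183,"wz": -0.923,"dx": 0,"dy": 0,"dz": 0,"grip": 1},
    {"wx": 0.0437,"wy": -0.183,"wz": -0.923,"dx": 0,"dy": 0,"dz": 0,"grip": 1},
    {"wx": 0.0437,"wy": -0.183,"wz": -0.923,"dx": 0,"dy": 0,"dz": 0,"grip": 1},
    {"wx": 0.0437,"wy": -0.183,"wz": -0.923,"dx": 0,"dy": 0,"dz": 0,"grip": 1},
    {"wx": 0.0437,"wy": -0.183,"wz": -0.923,"dx": 0,"dy": 0,"dz": 0,"grip": 1},
    {"wx": 0.0437,"wy": -0.183,"wz": -0.923,"dx": 0,"dy": 0,"dz": 0,"grip": 1},
    {"wx": 0.0437,"wy": -0.183,"wz": -0.923,"dx": 0,"dy": 0,"dz": 0,"grip": 1},
    {"wx": 0.0437,"wy": -0.183,"wz": -0.923,"dx": 0,"dy": 0,"dz": 0,"grip": 1},
    {"wx": 0.0437,"wy": -0.183,"wz": -0.923,"dx": 0,"dy": 0,"dz": 0,"grip": 1},
    {"wx": 0.0437,"wy": -0.183,"wz": -0.923,"dx": 0,"dy": 0,"dz": 0,"grip": 1},
    {"wx": 0.0437,"wy": -0.183,"wz": -0.923,"dx": 0,"dy": 0,"dz": 0,"grip": 1},
    {"wx": 0.0437,"wy": -0.183,"wz": -0.923,"dx": 0,"dy": 0,"dz": 0,"grip": 1},
    {"wx": 0.0437,"wy": -0.183,"wz": -0.923,"dx": 0,"dy": 0,"dz": 0,"grip": 1},
    {"wx": 0.0437,"wy": -0.183,"wz": -0.923,"dx": 0,"dy": 0,"dz": 0,"grip": 1},
    {"wx": 0.0437,"wy": -0.183,"wz": -0.923,"dx": 0,"dy": 0,"dz": 0,"grip": 1},
    {"wx": 0.0437,"wy": -0.183,"wz": -0.923,"dx": 0,"dy": 0,"dz": 0,"grip": 1}
  ]
}}

```text
time: 23.42
eef_pos: [0.5549, -0.1017, 0.1836]
eef_rot: [-3.136, 0.258, 1.919]
ft_force: [-0.4, -0.2, -1.3]
grip_width: 0.0433
finger_force: 51.2
```

```bash
python3 - <<'E'
from t import *
o=get_obs();print(o['joint_pos'].round(3),o['grip_width'])
delta(*put('w2',.1))
E
```

```text
[ 0.933  0.496 -1.258  1.875  0.789  1.216 -0.266] 0.043265668153983
turn [-0.031 -0.028  0.05 ] then shift [ 0.3733  0.0113 -0.0263] target [0.4648 0.1782 0.1267]
```

Emit:
{"api": "carry_out", "payload": {
  "targets": [
    {"wx": -0.03,"wy": -0.028,"wz": 0.05,"dx": 0.052,"dy": 0.0016,"dz": -0.0037,"grip": 1},
    {"wx": 0,"wy": 0,"wz": 0,"dx": 0.052,"dy": 0.0016,"dz": -0.0037,"grip": 1},
    {"wx": 0,"wy": 0,"wz": 0,"dx": 0.052,"dy": 0.0016,"dz": -0.0037,"grip": 1},
    {"wx": 0,"wy": 0,"wz": 0,"dx": 0.052,"dy": 0.0016,"dz": -0.0037,"grip": 1},
    {"wx": 0,"wy": 0,"wz": 0,"dx": 0.052,"dy": 0.0016,"dz": -0.0037,"grip": 1},
    {"wx": 0,"wy": 0,"wz": 0,"dx": 0.052,"dy": 0.0016,"dz": -0.0037,"grip": 1},
    {"wx": 0,"wy": 0,"wz": 0,"dx": 0.052,"dy": 0.0016,"dz": -0.0037,"grip": 1},
    {"wx": 0,"wy": 0,"wz": 0,"dx": 0.008,"dy": 0,"dz": 0,"grip": 1},
    {"wx": 0,"wy": 0,"wz": 0,"dx": 0,"dy": 0,"dz": 0,"grip": 1}
  ]
}}

```text
time: 24.55
eef_pos: [0.4663, 0.1772, 0.1273]
eef_rot: [3.141, 0.263, 1.91]
ft_force: [0.3, -0.3, -1.0]
grip_width: 0.0434
finger_force: 51.2
```

```bash
python3 -c "
from held import *
held('w2','wrist',.1)"
```

```text
wrist 33663 local x -36.5..75.4 y -22.0..21.2 top z_local mm -9.0 tilt x,y deg [ 0.43 -0.02]
scene 676 local x -78.4..69.0 y -22.9..22.0 top z_local mm -8.4 tilt x,y deg [-0.24  0.8 ]
side 753 local x -2.7..73.6 y -20.7..23.1 top z_local mm -8.9 tilt x,y deg [ 0.83 -0.12]
joints [ 0.336  0.534 -1.217  1.973  0.775  1.245 -0.889] t 24.55 ft [ 0.3 -0.3 -1. ]
turn [ 0.002  0.01  -0.054] then shift [ 0.0039 -0.0018  0.0005] target [0.4648 0.1782 0.1267]
turn [ 0.002  0.01  -0.054] then shift [ 0.0363 -0.0018  0.1212] target [0.4648 0.1782 0.0267]
```

Emit:
{"api": "carry_out", "payload": {
  "targets": [
    {"wx": 0,"wy": 0.02,"wz": -0.054,"dx": 0.0137,"dy": -0.0018,"dz": 0.0362,"grip": 1},
    {"wx": 0,"wy": 0,"wz": 0,"dx": 0.0097,"dy": 0,"dz": 0.0362,"grip": 1},
    {"wx": 0,"wy": 0,"wz": 0,"dx": 0.0065,"dy": 0,"dz": 0.0241,"grip": 1},
    {"wx": 0,"wy": 0,"wz": 0,"dx": 0.0032,"dy": 0,"dz": 0.0121,"grip": 1},
    {"wx": 0,"wy": 0,"wz": 0,"dx": 0.0008,"dy": 0,"dz": 0.003,"grip": 1},
    {"wx": 0,"wy": 0,"wz": 0,"dx": 0,"dy": 0,"dz": 0,"grip": 1},
    {"wx": 0,"wy": 0,"wz": 0,"dx": 0,"dy": 0,"dz": 0,"grip": 1}
  ]
}}

```text
time: 25.58
eef_pos: [0.4649, 0.1805, 0.0356]
eef_rot: [3.139, 0.26, 1.915]
ft_force: [0.4, 0.0, -1.2]
grip_width: 0.0433
finger_force: 51.2
```

Emit:
{"api": "carry_out", "payload": {
  "targets": [
    {"wx": 0,"wy": 0,"wz": 0,"dx": 0,"dy": 0,"dz": 0.0036,"grip": 1},
    {"wx": 0,"wy": 0,"wz": 0,"dx": 0,"dy": 0,"dz": 0.0025,"grip": 1},
    {"wx": 0,"wy": 0,"wz": 0,"dx": 0.0003,"dy": 0,"dz": 0.002,"grip": 1},
    {"wx": 0,"wy": 0,"wz": 0,"dx": 0.0003,"dy": 0,"dz": 0.0013,"grip": 1},
    {"wx": 0,"wy": 0,"wz": 0,"dx": 0,"dy": 0,"dz": 0,"grip": 1}
  ]
}}

```text
time: 26.2
eef_pos: [0.4648, 0.1787, 0.0277]
eef_rot: [3.141, 0.26, 1.915]
ft_force: [-1.4, -0.6, 2.6]
grip_width: 0.0433
finger_force: 51.3
```

Emit:
{"api": "carry_out", "payload": {
  "targets": [
    {"wx": 0,"wy": 0,"wz": 0,"dx": 0,"dy": 0,"dz": 0.0006,"grip": 0.6},
    {"wx": 0,"wy": 0,"wz": 0,"dx": 0,"dy": 0,"dz": 0,"grip": 0.2},
    {"wx": 0,"wy": 0,"wz": 0,"dx": 0,"dy": 0,"dz": 0,"grip": 0.2},
    {"wx": 0,"wy": 0,"wz": 0,"dx": 0,"dy": 0,"dz": 0,"grip": 0.2},
    {"wx": 0,"wy": 0,"wz": 0,"dx": -0.0065,"dy": 0,"dz": -0.0241,"grip": 0.2},
    {"wx": 0,"wy": 0,"wz": 0,"dx": -0.0113,"dy": 0,"dz": -0.0422,"grip": 0.3},
    {"wx": 0,"wy": 0,"wz": 0,"dx": -0.0162,"dy": 0,"dz": -0.0603,"grip": 0.3},
    {"wx": 0,"wy": 0,"wz": 0,"dx": -0.0113,"dy": 0,"dz": -0.0422,"grip": 0.3}
  ]
}}

```text
time: 27.2
eef_pos: [0.4652, 0.1792, 0.1701]
eef_rot: [3.138, 0.26, 1.915]
ft_force: [-0.2, -0.2, 0.6]
grip_width: 0.0601
finger_force: 0.0
```

```bash
python3 - <<'E'
from chk import *
chk(.056)
print(get_obs()['joint_pos'].round(3))
a=delta(*grasp('n1',.08));delta(*put('n1',.1),*grasp('n1',.12))
E
```

```text
scene 807 [array([-46.2,  -1.9]), array([152.2,  45.8]), np.float64(89.8)] z 0.0553
scene 868 [array([45.2,  0.8]), array([ 46. , 152.8]), np.float64(1.0)] z 0.0554
side 1187 [array([47.1,  2.2]), array([ 44.4, 152.4]), np.float64(0.4)] z 0.0552
side 1191 [array([-44.7,   0.5]), array([150.6,  44.2]), np.float64(89.8)] z 0.0551
wrist 11775 [array([45.3,  3.1]), array([ 44.5, 149.9]), np.float64(0.5)] z 0.0559
wrist 11375 [array([-46.5,   1.1]), array([149.6,  44.1]), np.float64(89.7)] z 0.0559
[ 0.383  0.474 -1.266  1.936  0.71   1.289 -0.821]
turn [-0.71   3.243 16.628] then shift [0.1165 0.5448 0.0743] target [ 0.5471 -0.2624  0.1456]
turn [ 0.149 -5.021 -3.409] then shift [ 0.1468 -0.6172  0.011 ] target [0.4861 0.2401 0.1467]
```

Both wide slats are within about 2 mm of their places. Next is n1.

Emit:
{"api": "carry_out", "payload": {
  "targets": [
    {"wx": -0.039,"wy": 0.18,"wz": 0.924,"dx": 0,"dy": 0,"dz": 0,"grip": 0.3},
    {"wx": -0.039,"wy": 0.18,"wz": 0.924,"dx": 0,"dy": 0,"dz": 0,"grip": 0.3},
    {"wx": -0.039,"wy": 0.18,"wz": 0.924,"dx": 0,"dy": 0,"dz": 0,"grip": 0.3},
    {"wx": -0.039,"wy": 0.18,"wz": 0.924,"dx": 0,"dy": 0,"dz": 0,"grip": 0.3},
    {"wx": -0.039,"wy": 0.18,"wz": 0.924,"dx": 0,"dy": 0,"dz": 0,"grip": 0.3},
    {"wx": -0.039,"wy": 0.18,"wz": 0.924,"dx": 0,"dy": 0,"dz": 0,"grip": 0.3},
    {"wx": -0.039,"wy": 0.18,"wz": 0.924,"dx": 0,"dy": 0,"dz": 0,"grip": 0.3},
    {"wx": -0.039,"wy": 0.18,"wz": 0.924,"dx": 0,"dy": 0,"dz": 0,"grip": 0.3},
    {"wx": -0.039,"wy": 0.18,"wz": 0.924,"dx": 0,"dy": 0,"dz": 0,"grip": 0.3},
    {"wx": -0.039,"wy": 0.18,"wz": 0.924,"dx": 0,"dy": 0,"dz": 0,"grip": 0.3},
    {"wx": -0.039,"wy": 0.18,"wz": 0.924,"dx": 0,"dy": 0,"dz": 0,"grip": 0.3},
    {"wx": -0.039,"wy": 0.18,"wz": 0.924,"dx": 0,"dy": 0,"dz": 0,"grip": 0.3},
    {"wx": -0.039,"wy": 0.18,"wz": 0.924,"dx": 0,"dy": 0,"dz": 0,"grip": 0.3},
    {"wx": -0.039,"wy": 0.18,"wz": 0.924,"dx": 0,"dy": 0,"dz": 0,"grip": 0.3},
    {"wx": -0.039,"wy": 0.18,"wz": 0.924,"dx": 0,"dy": 0,"dz": 0,"grip": 0.3},
    {"wx": -0.039,"wy": 0.18,"wz": 0.924,"dx": 0,"dy": 0,"dz": 0,"grip": 0.3},
    {"wx": -0.039,"wy": 0.18,"wz": 0.924,"dx": 0,"dy": 0,"dz": 0,"grip": 0.3},
    {"wx": -0.039,"wy": 0.18,"wz": 0.924,"dx": 0,"dy": 0,"dz": 0,"grip": 0.3}
  ]
}}

```text
time: 29.6
eef_pos: [0.464, 0.1778, 0.166]
eef_rot: [3.14, -0.343, -0.064]
ft_force: [-0.3, 0.2, 0.3]
grip_width: 0.0601
finger_force: 0.0
```

```bash
python3 - <<'E'
from t import *
o=get_obs();print(o['joint_pos'].round(3),o['eef_pos'])
delta(*grasp('n1',.08))
E
```

```text
[ 0.389  0.093 -1.016  2.179  0.467  0.695 -2.579] [0.46396486 0.17777191 0.16602137]
turn [ 0.02   0.054 -0.025] then shift [0.1202 0.5428 0.071 ] target [ 0.5471 -0.2624  0.1456]
```

Emit:
{"api": "carry_out", "payload": {
  "targets": [
    {"wx": 0,"wy": 0.05,"wz": 0,"dx": 0.012,"dy": 0.055,"dz": 0.006,"grip": 0.3},
    {"wx": 0,"wy": 0,"wz": 0,"dx": 0.012,"dy": 0.055,"dz": 0.007,"grip": 0.3},
    {"wx": 0,"wy": 0,"wz": 0,"dx": 0.012,"dy": 0.055,"dz": 0.007,"grip": 0.3},
    {"wx": 0,"wy": 0,"wz": 0,"dx": 0.012,"dy": 0.055,"dz": 0.007,"grip": 0.3},
    {"wx": 0,"wy": 0,"wz": 0,"dx": 0.012,"dy": 0.055,"dz": 0.007,"grip": 0.3},
    {"wx": 0,"wy": 0,"wz": 0,"dx": 0.012,"dy": 0.055,"dz": 0.007,"grip": 0.3},
    {"wx": 0,"wy": 0,"wz": 0,"dx": 0.012,"dy": 0.055,"dz": 0.007,"grip": 0.3},
    {"wx": 0,"wy": 0,"wz": 0,"dx": 0.012,"dy": 0.055,"dz": 0.007,"grip": 0.3},
    {"wx": 0,"wy": 0,"wz": 0,"dx": 0.012,"dy": 0.055,"dz": 0.007,"grip": 0.3},
    {"wx": 0,"wy": 0,"wz": 0,"dx": 0.012,"dy": 0.048,"dz": 0.007,"grip": 0.3},
    {"wx": 0,"wy": 0,"wz": 0,"dx": 0,"dy": 0,"dz": 0,"grip": 0.3},
    {"wx": 0,"wy": 0,"wz": 0,"dx": 0,"dy": 0,"dz": 0,"grip": 0.3}
  ]
}}

```text
time: 31.1
eef_pos: [0.5464, -0.2608, 0.1475]
eef_rot: [-3.141, -0.348, -0.061]
ft_force: [0.6, 0.5, -0.7]
grip_width: 0.0599
finger_force: 0.0
```

```bash
python3 - <<'E'
from wl import *
b=delta(*grasp('n1',0))
look('n1','w6')
E
```

```text
turn [-0.002  0.011  0.004] then shift [-0.0342  0.0019  0.0965] target [ 0.5471 -0.2624  0.0656]
[ 1.039  0.303 -0.694  1.987  0.142  0.591 -1.336] 0.05943525921418947 [ 0.54665467 -0.26023113  0.14778542] [ 3.14120419 -0.34811313 -0.05928307]
8940 ((-3.7603836059570312, 0.5563058853149414), (156.53707885742188, 29.286237716674805), 0.19267788529396057) plane off mm 1.467475555478174
7393 ((19.152149200439453, 81.78912353515625), (110.48404693603516, 28.81816291809082), 0.09441809356212616) plane off mm 1.5597414912877454
```

Emit:
{"api": "carry_out", "payload": {
  "targets": [
    {"wx": 0,"wy": 0.01,"wz": 0,"dx": -0.0086,"dy": 0.0006,"dz": 0.0241,"grip": 0.3},
    {"wx": 0,"wy": 0,"wz": 0,"dx": -0.0086,"dy": 0.0006,"dz": 0.0241,"grip": 0.3},
    {"wx": 0,"wy": 0,"wz": 0,"dx": -0.0086,"dy": 0.0006,"dz": 0.0241,"grip": 0.3},
    {"wx": 0,"wy": 0,"wz": 0,"dx": -0.0086,"dy": 0.0006,"dz": 0.0241,"grip": 0.3},
    {"wx": 0,"wy": 0,"wz": 0,"dx": 0,"dy": 0,"dz": 0,"grip": 0.3},
    {"wx": 0,"wy": 0,"wz": 0,"dx": 0,"dy": 0,"dz": 0,"grip": 1},
    {"wx": 0,"wy": 0,"wz": 0,"dx": 0,"dy": 0,"dz": 0,"grip": 1},
    {"wx": 0,"wy": 0,"wz": 0,"dx": 0,"dy": 0,"dz": 0,"grip": 1},
    {"wx": 0,"wy": 0,"wz": 0,"dx": 0,"dy": 0,"dz": 0,"grip": 1},
    {"wx": 0,"wy": 0,"wz": 0,"dx": 0,"dy": 0,"dz": 0,"grip": 1}
  ]
}}

```text
time: 32.4
eef_pos: [0.5485, -0.2641, 0.068]
eef_rot: [3.139, -0.353, -0.06]
ft_force: [-3.0, 2.1, 7.3]
grip_width: 0.027
finger_force: 49.7
```

Emit:
{"api": "carry_out", "payload": {
  "targets": [
    {"wx": 0,"wy": 0,"wz": 0,"dx": 0.006,"dy": 0,"dz": -0.0175,"grip": 1},
    {"wx": 0,"wy": 0,"wz": 0,"dx": 0.01,"dy": 0,"dz": -0.028,"grip": 1},
    {"wx": 0,"wy": 0,"wz": 0,"dx": 0.012,"dy": 0,"dz": -0.035,"grip": 1},
    {"wx": 0,"wy": 0,"wz": 0,"dx": 0.012,"dy": 0,"dz": -0.035,"grip": 1},
    {"wx": 0,"wy": 0,"wz": 0,"dx": 0.01,"dy": 0,"dz": -0.025,"grip": 1},
    {"wx": 0,"wy": 0,"wz": 0,"dx": 0,"dy": 0,"dz": 0,"grip": 1}
  ]
}}

```text
time: 33.15
eef_pos: [0.5479, -0.2646, 0.1886]
eef_rot: [3.137, -0.355, -0.06]
ft_force: [-0.7, -0.2, -0.7]
grip_width: 0.0273
finger_force: 49.4
```

```bash
python3 - <<'E'
from t import *
o=get_obs();print(o['joint_pos'].round(3),o['grip_width'])
delta(*put('n1',.1))
E
```

```text
[ 1.087  0.255 -0.734  1.945  0.094  0.668 -1.297] 0.027344945340075845
turn [ 0.193 -5.06  -3.413] then shift [ 0.1477 -0.6203  0.0146] target [0.4861 0.2401 0.1467]
```

Emit:
{"api": "carry_out", "payload": {
  "targets": [
    {"wx": 0.024,"wy": -0.632,"wz": -0.427,"dx": 0,"dy": 0,"dz": 0,"grip": 1},
    {"wx": 0.024,"wy": -0.632,"wz": -0.427,"dx": 0,"dy": 0,"dz": 0,"grip": 1},
    {"wx": 0.024,"wy": -0.632,"wz": -0.427,"dx": 0,"dy": 0,"dz": 0,"grip": 1},
    {"wx": 0.024,"wy": -0.632,"wz": -0.427,"dx": 0,"dy": 0,"dz": 0,"grip": 1},
    {"wx": 0.024,"wy": -0.632,"wz": -0.427,"dx": 0,"dy": 0,"dz": 0,"grip": 1},
    {"wx": 0.024,"wy": -0.632,"wz": -0.427,"dx": 0,"dy": 0,"dz": 0,"grip": 1},
    {"wx": 0.024,"wy": -0.632,"wz": -0.427,"dx": 0,"dy": 0,"dz": 0,"grip": 1},
    {"wx": 0.024,"wy": -0.632,"wz": -0.427,"dx": 0,"dy": 0,"dz": 0,"grip": 1},
    {"wx": 0,"wy": 0,"wz": 0,"dx": 0.0134,"dy": -0.0564,"dz": 0.0013,"grip": 1},
    {"wx": 0,"wy": 0,"wz": 0,"dx": 0.0134,"dy": -0.0564,"dz": 0.0013,"grip": 1},
    {"wx": 0,"wy": 0,"wz": 0,"dx": 0.0134,"dy": -0.0564,"dz": 0.0013,"grip": 1},
    {"wx": 0,"wy": 0,"wz": 0,"dx": 0.0134,"dy": -0.0564,"dz": 0.0013,"grip": 1},
    {"wx": 0,"wy": 0,"wz": 0,"dx": 0.0134,"dy": -0.0564,"dz": 0.0013,"grip": 1},
    {"wx": 0,"wy": 0,"wz": 0,"dx": 0.0134,"dy": -0.0564,"dz": 0.0013,"grip": 1},
    {"wx": 0,"wy": 0,"wz": 0,"dx": 0.0134,"dy": -0.0564,"dz": 0.0013,"grip": 1},
    {"wx": 0,"wy": 0,"wz": 0,"dx": 0.0134,"dy": -0.0564,"dz": 0.0013,"grip": 1},
    {"wx": 0,"wy": 0,"wz": 0,"dx": 0.0134,"dy": -0.0564,"dz": 0.0013,"grip": 1},
    {"wx": 0,"wy": 0,"wz": 0,"dx": 0.0134,"dy": -0.0564,"dz": 0.0013,"grip": 1},
    {"wx": 0,"wy": 0,"wz": 0,"dx": 0.0134,"dy": -0.0564,"dz": 0.0013,"grip": 1},
    {"wx": 0,"wy": 0,"wz": 0,"dx": 0,"dy": 0,"dz": 0,"grip": 1}
  ]
}}

```text
time: 35.65
eef_pos: [0.4815, 0.2455, 0.1452]
eef_rot: [-3.134, 0.265, 0.352]
ft_force: [0.3, 0.9, -0.4]
grip_width: 0.0275
finger_force: 49.5
```

```bash
python3 -c "
from held import *
held('n1','wrist',.1)"
```

```text
wrist 21090 local x -37.9..73.1 y -14.2..13.4 top z_local mm -9.0 tilt x,y deg [ 0.47 -0.13]
scene 487 local x -75.3..72.7 y -10.6..20.9 top z_local mm -8.1 tilt x,y deg [0.14 2.52]
side 749 local x -75.2..73.6 y -9.6..21.1 top z_local mm -7.6 tilt x,y deg [ 0.1  -3.09]
joints [ 0.081  0.567 -0.834  1.678  0.316  1.333 -2.056] t 35.65 ft [ 0.3  0.9 -0.4]
turn [-0.021  0.029  0.005] then shift [ 0.0018  0.0002 -0.0025] target [0.4861 0.2401 0.1467]
turn [-0.021  0.029  0.005] then shift [0.0342 0.0002 0.1182] target [0.4861 0.2401 0.0467]
```

Emit:
{"api": "carry_out", "payload": {
  "targets": [
    {"wx": -0.02,"wy": 0.05,"wz": 0,"dx": 0.0115,"dy": 0.0002,"dz": 0.0337,"grip": 1},
    {"wx": 0,"wy": 0,"wz": 0,"dx": 0.0097,"dy": 0,"dz": 0.0362,"grip": 1},
    {"wx": 0,"wy": 0,"wz": 0,"dx": 0.0065,"dy": 0,"dz": 0.0241,"grip": 1},
    {"wx": 0,"wy": 0,"wz": 0,"dx": 0.0032,"dy": 0,"dz": 0.0121,"grip": 1},
    {"wx": 0,"wy": 0,"wz": 0,"dx": 0.0008,"dy": 0,"dz": 0.003,"grip": 1},
    {"wx": 0,"wy": 0,"wz": 0,"dx": 0,"dy": 0,"dz": 0,"grip": 1},
    {"wx": 0,"wy": 0,"wz": 0,"dx": 0,"dy": 0,"dz": 0,"grip": 1}
  ]
}}

```text
time: 36.67
eef_pos: [0.4866, 0.2422, 0.0559]
eef_rot: [-3.14, 0.256, 0.344]
ft_force: [-0.2, 0.2, -1.1]
grip_width: 0.0273
finger_force: 49.5
```

```bash
python3 -c "
from held import *
held('n1','wrist',.1)"
```

```text
wrist 21172 local x -37.9..73.1 y -14.3..13.4 top z_local mm -9.1 tilt x,y deg [ 0.48 -0.22]
scene 440 local x -75.4..72.7 y -13.3..17.7 top z_local mm -8.1 tilt x,y deg [0.19 3.31]
side 667 local x -75.1..73.1 y -14.8..15.4 top z_local mm -7.9 tilt x,y deg [ 0.12 -3.09]
joints [ 0.047  0.67  -0.78   1.74   0.4    1.184 -2.104] t 36.675 ft [-0.2  0.2 -1.1]
turn [-0.009 -0.041  0.014] then shift [-0.0306  0.002  -0.1097] target [0.4861 0.2401 0.1467]
turn [-0.009 -0.041  0.014] then shift [0.0018 0.002  0.011 ] target [0.4861 0.2401 0.0467]
```

Emit:
{"api": "carry_out", "payload": {
  "targets": [
    {"wx": 0,"wy": 0,"wz": 0.014,"dx": 0.001,"dy": 0.001,"dz": 0.0036,"grip": 1},
    {"wx": 0,"wy": 0,"wz": 0,"dx": 0.0007,"dy": 0.001,"dz": 0.0025,"grip": 1},
    {"wx": 0,"wy": 0,"wz": 0,"dx": 0.0005,"dy": 0,"dz": 0.0022,"grip": 1},
    {"wx": 0,"wy": 0,"wz": 0,"dx": 0.0005,"dy": 0,"dz": 0.0013,"grip": 1},
    {"wx": 0,"wy": 0,"wz": 0,"dx": 0,"dy": 0,"dz": 0,"grip": 1}
  ]
}}

```text
time: 37.45
eef_pos: [0.4865, 0.2401, 0.0475]
eef_rot: [-3.141, 0.259, 0.342]
ft_force: [-1.3, -1.2, 3.6]
grip_width: 0.0275
finger_force: 49.9
```

Emit:
{"api": "carry_out", "payload": {
  "targets": [
    {"wx": 0,"wy": 0,"wz": 0,"dx": 0,"dy": 0,"dz": 0.0004,"grip": 0.6},
    {"wx": 0,"wy": 0,"wz": 0,"dx": 0,"dy": 0,"dz": 0,"grip": 0.35},
    {"wx": 0,"wy": 0,"wz": 0,"dx": 0,"dy": 0,"dz": 0,"grip": 0.35},
    {"wx": 0,"wy": 0,"wz": 0,"dx": 0,"dy": 0,"dz": 0,"grip": 0.3},
    {"wx": 0,"wy": 0,"wz": 0,"dx": -0.0065,"dy": 0,"dz": -0.0241,"grip": 0.3},
    {"wx": 0,"wy": 0,"wz": 0,"dx": -0.0113,"dy": 0,"dz": -0.0422,"grip": 0.3},
    {"wx": 0,"wy": 0,"wz": 0,"dx": -0.0162,"dy": 0,"dz": -0.0603,"grip": 0.3}
  ]
}}

```text
time: 38.33
eef_pos: [0.4857, 0.2397, 0.1532]
eef_rot: [-3.14, 0.259, 0.342]
ft_force: [-0.1, -0.4, -1.3]
grip_width: 0.0595
finger_force: 0.0
```

```bash
python3 - <<'E'
from chk import *
chk(.076)
print(get_obs()['joint_pos'].round(3))
a=delta(*grasp('n2',.08));delta(*put('n2',.1),*grasp('n2',.12))
E
```

```text
scene 559 [array([-1.9, 43.4]), array([ 32.7, 150.6]), np.float64(89.2)] z 0.0751
side 907 [array([-0.4, 46. ]), array([ 30.4, 149.9]), np.float64(89.6)] z 0.0751
wrist 8788 [array([-1.3, 46.5]), array([ 28.1, 150. ]), np.float64(89.5)] z 0.0758
[ 0.09   0.552 -0.835  1.669  0.316  1.341 -2.054]
turn [-0.183  4.931  3.403] then shift [0.1011 0.727  0.0502] target [ 0.5421 -0.3443  0.1456]
turn [ 0.149 -5.021 -3.409] then shift [ 0.1856 -0.5966  0.0006] target [0.517  0.1534 0.1467]
```

Emit:
{"api": "carry_out", "payload": {
  "targets": [
    {"wx": -0.023,"wy": 0.616,"wz": 0.425,"dx": 0,"dy": 0,"dz": 0,"grip": 0.3},
    {"wx": -0.023,"wy": 0.616,"wz": 0.425,"dx": 0,"dy": 0,"dz": 0,"grip": 0.3},
    {"wx": -0.023,"wy": 0.616,"wz": 0.425,"dx": 0,"dy": 0,"dz": 0,"grip": 0.3},
    {"wx": -0.023,"wy": 0.616,"wz": 0.425,"dx": 0,"dy": 0,"dz": 0,"grip": 0.3},
    {"wx": -0.023,"wy": 0.616,"wz": 0.425,"dx": 0,"dy": 0,"dz": 0,"grip": 0.3},
    {"wx": -0.023,"wy": 0.616,"wz": 0.425,"dx": 0,"dy": 0,"dz": 0,"grip": 0.3},
    {"wx": -0.023,"wy": 0.616,"wz": 0.425,"dx": 0,"dy": 0,"dz": 0,"grip": 0.3},
    {"wx": -0.023,"wy": 0.616,"wz": 0.425,"dx": 0,"dy": 0,"dz": 0,"grip": 0.3},
    {"wx": 0,"wy": 0,"wz": 0,"dx": 0.0084,"dy": 0.06,"dz": 0.004,"grip": 0.3},
    {"wx": 0,"wy": 0,"wz": 0,"dx": 0.0084,"dy": 0.06,"dz": 0.004,"grip": 0.3},
    {"wx": 0,"wy": 0,"wz": 0,"dx": 0.0084,"dy": 0.06,"dz": 0.004,"grip": 0.3},
    {"wx": 0,"wy": 0,"wz": 0,"dx": 0.0084,"dy": 0.06,"dz": 0.004,"grip": 0.3},
    {"wx": 0,"wy": 0,"wz": 0,"dx": 0.0084,"dy": 0.06,"dz": 0.004,"grip": 0.3},
    {"wx": 0,"wy": 0,"wz": 0,"dx": 0.0084,"dy": 0.06,"dz": 0.004,"grip": 0.3},
    {"wx": 0,"wy": 0,"wz": 0,"dx": 0.0084,"dy": 0.06,"dz": 0.004,"grip": 0.3},
    {"wx": 0,"wy": 0,"wz": 0,"dx": 0.0084,"dy": 0.06,"dz": 0.004,"grip": 0.3},
    {"wx": 0,"wy": 0,"wz": 0,"dx": 0.0084,"dy": 0.06,"dz": 0.004,"grip": 0.3},
    {"wx": 0,"wy": 0,"wz": 0,"dx": 0.0084,"dy": 0.06,"dz": 0.004,"grip": 0.3},
    {"wx": 0,"wy": 0,"wz": 0,"dx": 0.0084,"dy": 0.06,"dz": 0.004,"grip": 0.3},
    {"wx": 0,"wy": 0,"wz": 0,"dx": 0.0084,"dy": 0.06,"dz": 0.004,"grip": 0.3}
  ]
}}

```text
time: 40.98
eef_pos: [0.5395, -0.3415, 0.1444]
eef_rot: [3.138, -0.341, -0.059]
ft_force: [0.7, 0.2, 0.0]
grip_width: 0.0595
finger_force: 0.0
```

Emit:
{"api": "carry_out", "payload": {
  "targets": [
    {"wx": 0,"wy": 0,"wz": 0,"dx": 0,"dy": 0,"dz": 0,"grip": 0.3},
    {"wx": 0,"wy": 0,"wz": 0,"dx": 0,"dy": 0,"dz": 0,"grip": 0.3}
  ]
}}

```text
time: 41.22
eef_pos: [0.5396, -0.3392, 0.1441]
eef_rot: [3.139, -0.341, -0.059]
ft_force: [1.4, 0.8, -0.4]
grip_width: 0.0596
finger_force: 0.0
```

```bash
python3 - <<'E'
from wl import *
b=delta(*grasp('n2',0))
look('n2','w7')
E
```

```text
turn [0.015 0.068 0.013] then shift [-0.0303  0.0061  0.0935] target [ 0.5421 -0.3443  0.0656]
[ 0.955  0.34  -0.453  1.904 -0.016  0.625 -1.07 ] 0.059643342939461955 [ 0.53985217 -0.33847997  0.1442745 ] [ 3.13892969 -0.34114918 -0.05790226]
9240 ((-3.9015731811523438, 0.770136833190918), (156.4442901611328, 29.74161148071289), 0.15574410557746887) plane off mm 1.5920428203573624
```

Emit:
{"api": "carry_out", "payload": {
  "targets": [
    {"wx": 0.015,"wy": 0.068,"wz": 0.013,"dx": -0.0079,"dy": 0.0035,"dz": 0.0234,"grip": 0.3},
    {"wx": 0,"wy": 0,"wz": 0,"dx": -0.0079,"dy": 0.003,"dz": 0.0234,"grip": 0.3},
    {"wx": 0,"wy": 0,"wz": 0,"dx": -0.0079,"dy": 0,"dz": 0.0234,"grip": 0.3},
    {"wx": 0,"wy": 0,"wz": 0,"dx": -0.0079,"dy": 0,"dz": 0.0234,"grip": 0.3},
    {"wx": 0,"wy": 0,"wz": 0,"dx": 0,"dy": 0,"dz": 0,"grip": 0.3},
    {"wx": 0,"wy": 0,"wz": 0,"dx": 0,"dy": 0,"dz": 0,"grip": 1},
    {"wx": 0,"wy": 0,"wz": 0,"dx": 0,"dy": 0,"dz": 0,"grip": 1},
    {"wx": 0,"wy": 0,"wz": 0,"dx": 0,"dy": 0,"dz": 0,"grip": 1},
    {"wx": 0,"wy": 0,"wz": 0,"dx": 0,"dy": 0,"dz": 0,"grip": 1},
    {"wx": 0,"wy": 0,"wz": 0,"dx": 0,"dy": 0,"dz": 0,"grip": 1}
  ]
}}

```text
time: 42.52
eef_pos: [0.5423, -0.3461, 0.0672]
eef_rot: [3.139, -0.352, -0.06]
ft_force: [-2.4, 1.3, 6.1]
grip_width: 0.0273
finger_force: 50.1
```

Emit:
{"api": "carry_out", "payload": {
  "targets": [
    {"wx": 0,"wy": 0,"wz": 0,"dx": 0.006,"dy": 0,"dz": -0.0175,"grip": 1},
    {"wx": 0,"wy": 0,"wz": 0,"dx": 0.01,"dy": 0,"dz": -0.028,"grip": 1},
    {"wx": 0,"wy": 0,"wz": 0,"dx": 0.012,"dy": 0,"dz": -0.035,"grip": 1},
    {"wx": 0,"wy": 0,"wz": 0,"dx": 0.012,"dy": 0,"dz": -0.035,"grip": 1},
    {"wx": 0,"wy": 0,"wz": 0,"dx": 0.01,"dy": 0,"dz": -0.025,"grip": 1},
    {"wx": 0,"wy": 0,"wz": 0,"dx": 0,"dy": 0,"dz": 0,"grip": 1}
  ]
}}

```text
time: 43.28
eef_pos: [0.5416, -0.3465, 0.1878]
eef_rot: [3.137, -0.354, -0.06]
ft_force: [-0.7, 0.8, -0.5]
grip_width: 0.0274
finger_force: 49.4
```

```bash
python3 - <<'E'
from t import *
o=get_obs();print(o['joint_pos'].round(3),o['grip_width'])
delta(*put('n2',.1))
E
```

```text
[ 0.985  0.295 -0.47   1.858 -0.045  0.703 -1.048] 0.02742997896162587
turn [ 0.196 -5.055 -3.414] then shift [ 0.1877 -0.599   0.003 ] target [0.517  0.1534 0.1467]
```

Emit:
{"api": "carry_out", "payload": {
  "targets": [
    {"wx": 0.024,"wy": -0.632,"wz": -0.427,"dx": 0,"dy": 0,"dz": 0,"grip": 1},
    {"wx": 0.024,"wy": -0.632,"wz": -0.427,"dx": 0,"dy": 0,"dz": 0,"grip": 1},
    {"wx": 0.024,"wy": -0.632,"wz": -0.427,"dx": 0,"dy": 0,"dz": 0,"grip": 1},
    {"wx": 0.024,"wy": -0.632,"wz": -0.427,"dx": 0,"dy": 0,"dz": 0,"grip": 1},
    {"wx": 0.024,"wy": -0.632,"wz": -0.427,"dx": 0,"dy": 0,"dz": 0,"grip": 1},
    {"wx": 0.024,"wy": -0.632,"wz": -0.427,"dx": 0,"dy": 0,"dz": 0,"grip": 1},
    {"wx": 0.024,"wy": -0.632,"wz": -0.427,"dx": 0,"dy": 0,"dz": 0,"grip": 1},
    {"wx": 0.024,"wy": -0.632,"wz": -0.427,"dx": 0,"dy": 0,"dz": 0,"grip": 1},
    {"wx": 0,"wy": 0,"wz": 0,"dx": 0.017,"dy": -0.0545,"dz": 0.0003,"grip": 1},
    {"wx": 0,"wy": 0,"wz": 0,"dx": 0.017,"dy": -0.0545,"dz": 0.0003,"grip": 1},
    {"wx": 0,"wy": 0,"wz": 0,"dx": 0.017,"dy": -0.0545,"dz": 0.0003,"grip": 1},
    {"wx": 0,"wy": 0,"wz": 0,"dx": 0.017,"dy": -0.0545,"dz": 0.0003,"grip": 1},
    {"wx": 0,"wy": 0,"wz": 0,"dx": 0.017,"dy": -0.0545,"dz": 0.0003,"grip": 1},
    {"wx": 0,"wy": 0,"wz": 0,"dx": 0.017,"dy": -0.0545,"dz": 0.0003,"grip": 1},
    {"wx": 0,"wy": 0,"wz": 0,"dx": 0.017,"dy": -0.0545,"dz": 0.0003,"grip": 1},
    {"wx": 0,"wy": 0,"wz": 0,"dx": 0.017,"dy": -0.0545,"dz": 0.0003,"grip": 1},
    {"wx": 0,"wy": 0,"wz": 0,"dx": 0.017,"dy": -0.0545,"dz": 0.0003,"grip": 1},
    {"wx": 0,"wy": 0,"wz": 0,"dx": 0.017,"dy": -0.0545,"dz": 0.0003,"grip": 1},
    {"wx": 0,"wy": 0,"wz": 0,"dx": 0.017,"dy": -0.0545,"dz": 0.0003,"grip": 1},
    {"wx": 0,"wy": 0,"wz": 0,"dx": 0,"dy": 0,"dz": 0,"grip": 1}
  ]
}}

```text
time: 45.78
eef_pos: [0.5126, 0.1594, 0.1443]
eef_rot: [-3.134, 0.266, 0.352]
ft_force: [-0.3, -0.7, -0.2]
grip_width: 0.0274
finger_force: 49.5
```

```bash
python3 -c "
from held import *
held('n2','wrist',.1)"
```

```text
wrist 21612 local x -37.6..74.3 y -14.2..13.4 top z_local mm -9.1 tilt x,y deg [ 0.42 -0.1 ]
scene 541 local x -74.2..74.0 y -10.0..20.7 top z_local mm -8.6 tilt x,y deg [0.24 4.  ]
side 599 local x -74.5..73.4 y -10.0..20.6 top z_local mm -7.8 tilt x,y deg [ 0.14 -3.75]
joints [ 0.08   0.502 -0.612  1.69   0.239  1.307 -1.823] t 45.775 ft [-0.3 -0.7 -0.2]
turn [-0.023  0.035  0.003] then shift [ 0.0022  0.0007 -0.0035] target [0.517  0.1534 0.1467]
turn [-0.023  0.035  0.003] then shift [0.0345 0.0007 0.1172] target [0.517  0.1534 0.0467]
```

Emit:
{"api": "carry_out", "payload": {
  "targets": [
    {"wx": -0.02,"wy": 0.06,"wz": 0.01,"dx": 0.0115,"dy": 0.0012,"dz": 0.0327,"grip": 1},
    {"wx": 0,"wy": 0,"wz": 0,"dx": 0.0097,"dy": 0.001,"dz": 0.0362,"grip": 1},
    {"wx": 0,"wy": 0,"wz": 0,"dx": 0.0065,"dy": 0,"dz": 0.0241,"grip": 1},
    {"wx": 0,"wy": 0,"wz": 0,"dx": 0.0032,"dy": 0,"dz": 0.0121,"grip": 1},
    {"wx": 0,"wy": 0,"wz": 0,"dx": 0.0008,"dy": 0,"dz": 0.003,"grip": 1},
    {"wx": 0,"wy": 0,"wz": 0,"dx": 0,"dy": 0,"dz": 0,"grip": 1},
    {"wx": 0,"wy": 0,"wz": 0,"dx": 0,"dy": 0,"dz": 0,"grip": 1}
  ]
}}

```text
time: 46.8
eef_pos: [0.518, 0.1542, 0.0559]
eef_rot: [-3.14, 0.256, 0.342]
ft_force: [0.1, 0.1, -0.6]
grip_width: 0.0274
finger_force: 49.5
```

```bash
python3 -c "
from held import *
held('n2','wrist',.1)"
```

```text
wrist 21626 local x -37.8..74.3 y -14.3..13.4 top z_local mm -9.2 tilt x,y deg [ 0.44 -0.08]
scene 480 local x -74.5..73.7 y -12.3..16.7 top z_local mm -8.3 tilt x,y deg [0.09 4.04]
side 557 local x -74.3..74.3 y -15.2..15.5 top z_local mm -7.9 tilt x,y deg [-0.   -2.99]
joints [ 0.058  0.605 -0.574  1.751  0.308  1.148 -1.867] t 46.8 ft [ 0.1  0.1 -0.6]
turn [-0.009 -0.047  0.002] then shift [-0.0306  0.0004 -0.1096] target [0.517  0.1534 0.1467]
turn [-0.009 -0.047  0.002] then shift [0.0018 0.0004 0.0111] target [0.517  0.1534 0.0467]
```

Emit:
{"api": "carry_out", "payload": {
  "targets": [
    {"wx": 0,"wy": 0,"wz": 0,"dx": 0.001,"dy": 0,"dz": 0.0036,"grip": 1},
    {"wx": 0,"wy": 0,"wz": 0,"dx": 0.0007,"dy": 0,"dz": 0.0025,"grip": 1},
    {"wx": 0,"wy": 0,"wz": 0,"dx": 0,"dy": 0,"dz": 0.0022,"grip": 1},
    {"wx": 0,"wy": 0,"wz": 0,"dx": 0,"dy": 0,"dz": 0.0013,"grip": 1},
    {"wx": 0,"wy": 0,"wz": 0,"dx": 0,"dy": 0,"dz": 0,"grip": 1}
  ]
}}

```text
time: 47.58
eef_pos: [0.5167, 0.1536, 0.0474]
eef_rot: [-3.14, 0.257, 0.342]
ft_force: [-0.9, -1.1, 1.0]
grip_width: 0.0273
finger_force: 49.6
```

Emit:
{"api": "carry_out", "payload": {
  "targets": [
    {"wx": 0,"wy": 0,"wz": 0,"dx": 0,"dy": 0,"dz": 0.0007,"grip": 1},
    {"wx": 0,"wy": 0,"wz": 0,"dx": 0,"dy": 0,"dz": 0,"grip": 0.6},
    {"wx": 0,"wy": 0,"wz": 0,"dx": 0,"dy": 0,"dz": 0,"grip": 0.35},
    {"wx": 0,"wy": 0,"wz": 0,"dx": 0,"dy": 0,"dz": 0,"grip": 0.35},
    {"wx": 0,"wy": 0,"wz": 0,"dx": 0,"dy": 0,"dz": 0,"grip": 0.3},
    {"wx": 0,"wy": 0,"wz": 0,"dx": -0.0065,"dy": 0,"dz": -0.0241,"grip": 0.3},
    {"wx": 0,"wy": 0,"wz": 0,"dx": -0.0113,"dy": 0,"dz": -0.0422,"grip": 0.3},
    {"wx": 0,"wy": 0,"wz": 0,"dx": -0.0162,"dy": 0,"dz": -0.0603,"grip": 0.3},
    {"wx": 0,"wy": 0,"wz": 0,"dx": 0,"dy": 0,"dz": 0,"grip": 0.3}
  ]
}}

```text
time: 48.7
eef_pos: [0.519, 0.1551, 0.1569]
eef_rot: [-3.141, 0.247, 0.342]
ft_force: [-0.1, -0.1, -0.1]
grip_width: 0.0598
finger_force: 0.0
```

```bash
python3 - <<'E'
from chk import *
chk(.076,'wrist');chk(.056)
E
```

```text
scene 419 [array([17.7, 42.9]), array([ 32.6, 112.2]), np.float64(89.6)] z 0.0752
scene 610 [array([ -0.1, -48.8]), array([ 31.5, 149.4]), np.float64(89.4)] z 0.0751
side 738 [array([  0.3, -46. ]), array([ 31.4, 149.9]), np.float64(89.5)] z 0.0751
side 907 [array([-0.2, 45.8]), array([ 29.9, 150. ]), np.float64(89.4)] z 0.075
wrist 9966 [array([-1.4, 46.2]), array([ 28.8, 150.1]), np.float64(89.3)] z 0.0757
wrist 9427 [array([ -0.8, -45.1]), array([ 28.1, 150.2]), np.float64(89.5)] z 0.0758
scene 509 [array([ 2.3, 16.1]), array([ 72.8, 140.7]), np.float64(88.9)] z 0.0555
scene 151 [array([-32.9, -67. ]), array([79.2, 19.6]), np.float64(2.0)] z 0.0553
side 905 [array([ 0.3, -7.5]), array([ 55.3, 147.2]), np.float64(89.3)] z 0.0553
side 228 [array([46.5, 67.3]), array([20.8, 53.3]), np.float64(89.3)] z 0.0553
side 230 [array([-29. ,  66.9]), array([18.6, 89.3]), np.float64(89.6)] z 0.0557
wrist 10790 [array([-0.8,  1.7]), array([149.7,  66.4]), np.float64(1.0)] z 0.0558
wrist 1147 [array([ 47.1, -66.5]), array([11.3, 43.5]), np.float64(90.0)] z 0.0558
wrist 780 [array([45.6, 73.9]), array([ 8.3, 43.8]), np.float64(89.8)] z 0.0557
wrist 272 [array([-45.5,  73.3]), array([ 5.2, 44.7]), np.float64(88.9)] z 0.0557
wrist 858 [array([-45.5, -67.2]), array([44. , 14.2]), np.float64(0.1)] z 0.0558
```

View pics/chk_wrist_76.png

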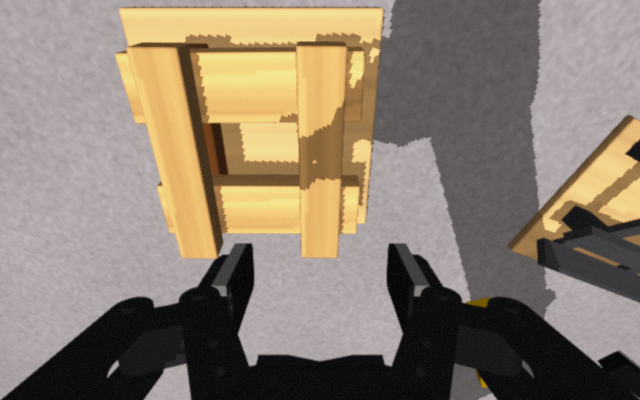

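The picture shows a square two-layer crib: narrow slats at (175,150) and (322,150) lie across wide slats at (250,85) and (260,207). The gripper is clear of it. Every measured offset is within 3 mm.

```bash
python3 -c "
from plant import ticket
print(ticket.hand_in())"
```

```text
the job is handed in; nothing more can be done
None
```

The crib is built up by both layers and handed in at about 49 s of the 72 s allowed. By the cameras, all four slats lie flat and square within about 3 mm of their places; the judge's result was not shown.

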